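# Load the snap press under its spring guard

### The arm

A 6-joint arm with a two-finger parallel gripper is mounted at the origin on the work surface. World frame = base frame: x ahead of the robot, y to its left, z up, the work surface at z = 0. Lengths are in m, angles in rad, forces in N, time in s.
With the tool pointing down it reaches from about 0.35 to 0.95 m from the base axis. Payload 17.4 kg.
Tool frame: the origin (TCP) lies on the mounting face of the last link; the fingertips stand ahead of it and the grasp point (between the pads) lies 167 mm ahead of it (finger_overhang is the z of the fingertips in the tool frame, in m); z points along the fingers, y is the line along which they close (so a half turn about z gives the same grasp; the last joint's range is limited). The gripper opens to 93 mm and grips with 3 to 60 N. Pads are 15 mm wide; open, the fingers measure 128 mm over their backs; the gripper's body (75 mm by 188 mm) begins 65 mm behind the grasp point.
Start: joints at [1.297, 0.116, 1.442, -0, 1.584, -0.038], TCP at [0.158, 0.656, 0.405] pointing down, gripper open.
Joint ranges: [-2.83, 2.83], [-0.83, 2.19], [0.07, 2.5], [-1.14, 4.28], [0.01, 3], [-2.97, 2.97]. Speed limits (rad/s): [1.89, 1.89, 2.22, 3.14, 3.14, 3.14].

### API

Orientations are given as a unit quaternion [x, y, z, w].
In Python, from bench import * gives the robot as it stands.
- The arm moves only by the shell command python3 -m creep 'ROWS'. ROWS is JSON, a list of rows, each an object of numbers: "x", "y", "z": the shift along the tool's x, y, z normalised to -1 to 1, where 1 is 0.5 m; "roll": the turn about the tool's z normalised to -1 to 1, where 1 is 5 degrees; "fingers": the closure, from -1 (fully open) to 1 (shut). In form: [{"x": .., "y": .., "z": .., "roll": .., "fingers": ..}, ...]. A call has 1 to 12 rows; each row shifts and turns the commanded pose from where the row before left it, along the tool's axes as they then stand; what a row does not reach is not made up. A row lasts 1/12 s, in which the tool goes at most 41.7 mm and 7.16 degrees, less where a joint would pass 70% of its speed; a pose out of reach is approached as far as the arm can. A call with a number of a shift or a turn outside -1 to 1 is refused whole. A call with a gripper value outside its range is refused whole. The fingers move at their own pace and stop on an object; the grip force is fixed at half the most. Time passes only in rows, so rows that do not move let the fingers close. It gives the time, the measured TCP pose, the force, the opening and the grip force at its end, in the units of the state.
- sense(): the state, without advancing time (a new reading comes with each control period).
- grab_frame(name): name is "scene" or "top" or "wrist"; returns a dict with "pixels" (420x560x3 uint8, red, green, blue), "depth" (420x560 float32, m along the optical axis (not along the pixel's ray), 0 where there is no reading), "mtx" (3x3 intrinsics, pixels), "rvec" (rotation vector, rad) and "tvec" (3), from world to camera coordinates, as OpenCV has them; the wrist camera has in their place "mount" (4x4, takes a point from camera to tool coordinates, whose origin is the TCP and whose axes are the flange's). Camera axes: x right, y down, z forward; pixel columns grow to the right and rows downward; lengths in m; the calibration is good to about 2 mm. A picture is of the moment at which its call begins: read the wrist's pose just before it.
- hand_in(): hands the job in; it is judged then, once.
The state is a dict: "t": time; "joints": joint angles; "joint_velocities": joint speeds; "joint_torque": joint torques, N m; "position": TCP position; "eef_rot": TCP orientation; "contact_force": force on the tool from outside, world axes, zero at the start; "moment": the same for the moment, N m; "width": opening from 0.0 (shut) to 1.0 (fully open); "grip_force": force on a finger pad.
Only numpy, scipy, OpenCV 4.12 (cv2) and the standard library are available. Lean on these libraries where they do the work, as an engineer would, in place of code of your own. Each camera call takes 0.05 s, during which the arm holds its last target. There are 200 camera calls.

### The job

Load the bench snap press: with one fingertip lift the clear spring-closed guard by its orange ledge and hold it up, and with the other fingertip push the blue carrier block along its lane, under the raised guard, until it is fully home against the back stop. Keep the guard off the work all the way in, only then draw back so that the guard closes by itself behind the block. Only push the block, never lift it, and leave the thread cone, jar and can where they stand.

Things in the scene. Friction and masses are not known exactly. Their poses are not given: they have to be found in the camera images.
- press: green bench snap press (C-frame), fixed. Origin on the bench under the front face of the closed guard, on the lane's centre line; x points into the press (the way the block is pushed), y left, z up. Base plate 260 x 180 x 12 mm, x -95 to +165 mm. Head 46 mm wide, from x = +17 mm backwards, 139 to 201 mm above the bench; hand lever on its right side leans back, up to 315 mm
- lane_mouth (a point): middle of the lane's open front end on its floor: x = -89 mm, y = 0, z = 12 mm in the press frame. The lane runs from here along the press's x on top of the base plate, between two steel rails 43 mm apart (6 mm wide, 7 mm high) that end at x = +43 mm. Of the press only the guard stands higher than the rails ahead of x = +17 mm
- carrier: loose blue anodised aluminium block, 40 mm along x (the lane) x 40 mm across x 22 mm high, with a tan leather tab and brass snap cap on top (26.5 mm high in all), 0.09 to 0.17 kg. Origin at the centre of its underside; x points into the press, z up. It starts in the lane wholly in front of the closed guard, 1.5 mm play at either side. Fully home, its front face touches the back stop
- seat (a point): point on the lane floor where the block's origin lies when fully home: x = +29 mm, y = 0, z = 12 mm in the press frame. The block's rear face is then at x = +9 mm, 5 mm behind the inner face of the closed guard. The back stop's face is at x = +49 mm, 48 mm wide, up to 28 mm above the bench; the upper die hangs over the seat, 66 mm above the bench
- guard (a joint): swing angle of the clear guard, rad: 0 closed, grows as its front swings up, stop at 0.40. Spring and weight always close it; lifting at the ledge takes about 2 N. Front plate 4 mm thick, 170 mm wide, 20 to 54 mm above the bench when closed, with clear sides 83 mm either side of the centre line. Its lower edge clears the block and snap from 0.16 rad on; at 0.23 there is about 8 mm of room
- ledge (a point): middle of the lower outer edge of the guard's orange ledge. The ledge is 4 mm thick and 170 mm wide, level when closed, and stands out 24 mm forward (the press's -x) from the top of the guard's front; closed, its underside is 52 mm above the bench (40 mm above the base plate), with free space below and at both ends. Moves with the guard
- guard_hinge (a point): middle of the guard's hinge axis: x = +120 mm, y = 0, z = 20 mm in the press frame; the axis runs along the press's y
- thread_cone: bystander: white thread cone with blue cap, 62 mm wide at the foot, 110 mm high; origin at the centre of its foot
- snap_jar: bystander: amber jar with red cap, 54 mm wide, 65 mm high; origin at the centre of its foot
- glue_can: bystander: can with a paper label, 52 mm wide, 85 mm high; origin at the centre of its foot

How it is judged:
By the outcome, as a careful person would: the job done as asked, in the order asked, and still so for the second after the job is handed in, with the robot touching nothing.
It also fails if it takes over 42 s, if anything falls off the work surface, if the arm or the gripper's body presses on something with over 40 N, if the wrist force passes 120 N, or if a joint passes its speed limit or range.

## Working session

There is one attempt and no reset: what is moved stays moved. The work goes in short steps, Python scripts to look and compute and a shell command to move; the robot and the scene stay as the last step left them, time stands still between calls to the robot, and variables do not carry over. Pictures are saved under pics/ and viewed, at most 10 in all, crops included, and the job is handed in when it is done.

```bash
mkdir -p pics; ls
python3 - <<'E'
from bench import *
import cv2,numpy as np
s=sense();print(s)
for n in("scene","top"):
    f=grab_frame(n);np.savez(f"{n}.npz",**f);cv2.imwrite(f"pics/{n}0.png",f["pixels"][:,:,::-1]);R=cv2.Rodrigues(f["rvec"])[0];print(n,(-R.T@f["tvec"].ravel()).round(3),R.round(2).tolist())
E
```

```text
pics
{'t': 0.0, 'joints': array([ 1.29722913e+00,  1.16492188e-01,  1.44228724e+00, -4.41374126e-07,
        1.58403874e+00, -3.78174453e-02]), 'joint_velocities': array([-1.00714022e-03,  7.76592893e-04,  1.44726354e-03, -6.67845283e-05,
        6.20327585e-05,  1.25984969e-03]), 'joint_torque': array([-4.39575990e-03, -7.21270180e+01, -6.22602797e+01,  7.77040143e-02,
        2.38956953e-02, -9.56125564e-05]), 'position': array([0.15768218, 0.65632734, 0.40398723]), 'eef_rot': array([ 1.17602076e-01,  9.93060611e-01, -6.05380335e-04, -9.47987224e-05]), 'contact_force': array([-0.71949408,  0.6355667 , -0.5136244 ]), 'moment': array([-0.01152666,  0.00363289, -0.05146144]), 'grip_force': 0.0, 'width': 0.9998589684896634}
scene [0.967 0.491 0.586] [[-0.75, 0.66, -0.02], [0.42, 0.46, -0.78], [-0.51, -0.59, -0.63]]
top [0.493 0.031 0.788] [[-0.02, -1.0, 0.01], [-1.0, 0.02, -0.09], [0.09, -0.01, -1.0]]
```

View pics/scene0.png

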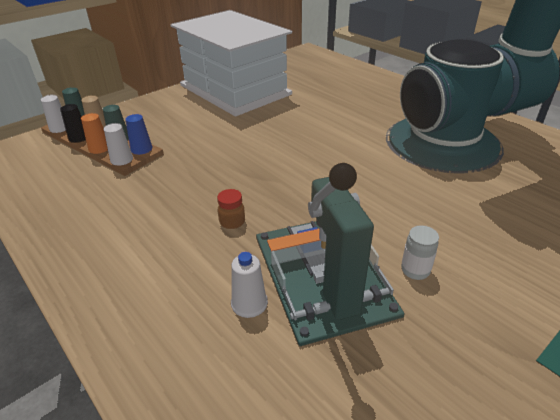

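View pics/top0.png

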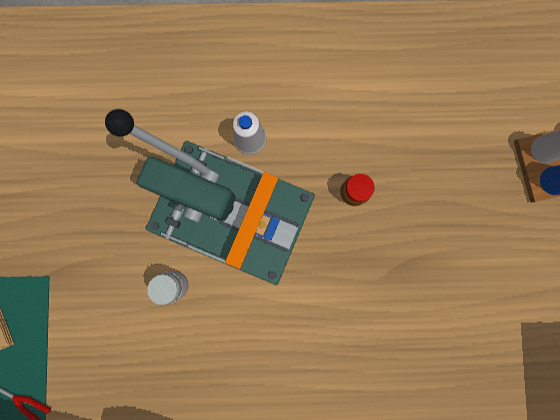

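The scene view shows the press with its orange ledge at about (295,240), the cone at (248,285), the jar at (231,210) and the can at (421,252). In the top view the ledge is at (252,220) and the block shows at (268,228) in front of it, with the lane opening toward lower right. Next I'll check the documented interface and locate the press.

The ledge measures 170 x 28 mm, which fits, and the press yaw comes out at about 66°. With the tool straight down, the finger column can't get under the guard as far as x=+9 mm, so I need some tilt. The commands only shift and roll, so I'll test in free space what the arm does at the edge of its reach.

```bash
python3 -m creep '[{"y":0.08},{"y":0.08},{"y":0.08},{"y":0.08},{"y":0.08},{"y":0.08},{"y":0.08},{"y":0.08},{"y":0.08},{"y":0.08},{"y":0.08},{"y":0.08}]'; python3 -c "
from bench import *
s=sense();print(s['joints'].round(3),s['position'],s['eef_rot'])"
```

```text
[ 1.297  0.116  1.442 -0.     1.584 -0.038] [0.15769621 0.65633409 0.40409654] [ 1.17634908e-01  9.93056785e-01 -4.96449501e-04 -6.53139282e-05]invalid input at $[0]: expected keys x, y, z, roll, fingers
```

```bash
python3 -m creep '[{"x":0,"y":0.08,"z":0,"roll":0,"fingers":-1},{"x":0,"y":0.08,"z":0,"roll":0,"fingers":-1},{"x":0,"y":0.08,"z":0,"roll":0,"fingers":-1},{"x":0,"y":0.08,"z":0,"roll":0,"fingers":-1},{"x":0,"y":0.08,"z":0,"roll":0,"fingers":-1},{"x":0,"y":0.08,"z":0,"roll":0,"fingers":-1},{"x":0,"y":0.08,"z":0,"roll":0,"fingers":-1},{"x":0,"y":0.08,"z":0,"roll":0,"fingers":-1},{"x":0,"y":0.08,"z":0,"roll":0,"fingers":-1},{"x":0,"y":0.08,"z":0,"roll":0,"fingers":-1},{"x":0,"y":0.08,"z":0,"roll":0,"fingers":-1},{"x":0,"y":0.08,"z":0,"roll":0,"fingers":-1}]'; python3 -c "
from bench import *
s=sense();print(s['joints'].round(3),s['position'],s['eef_rot'])"
```

```text
t: 1.1
position: [0.2387, 0.9921, 0.3859]
eef_rot: [0.118, 0.993, 0.015, 0.002]
contact_force: [-0.0, 0.3, 2.6]
width: 0.998
grip_force: 0.0
[ 1.310e+00  1.110e+00  7.200e-02  1.000e-03  1.929e+00 -2.500e-02] [0.23866235 0.99209394 0.38586721] [0.11762719 0.99293974 0.01521903 0.0017046 ]
```

```bash
python3 -m creep '[{"x":0,"y":0.08,"z":0,"roll":0,"fingers":-1},{"x":0,"y":0.08,"z":0,"roll":0,"fingers":-1},{"x":0,"y":0.08,"z":0,"roll":0,"fingers":-1},{"x":0,"y":0.08,"z":0,"roll":0,"fingers":-1},{"x":0,"y":0.08,"z":0,"roll":0,"fingers":-1},{"x":0,"y":0.08,"z":0,"roll":0,"fingers":-1}]'; python3 -c "
from bench import *
s=sense();print(s['joints'].round(3),s['position'],s['eef_rot'])"
```

```text
t: 1.6
position: [0.2457, 1.0219, 0.3501]
eef_rot: [0.117, 0.989, 0.092, 0.011]
contact_force: [-0.2, -0.2, 0.6]
width: 0.998
grip_force: 0.0
[ 1.31   1.145  0.074  0.005  1.736 -0.024] [0.24573229 1.02190742 0.35009288] [0.11711293 0.98874336 0.09247295 0.01094884]
```

Out at the reach limit the tool really does tilt outward, by 10.6° so far. I'll keep going and see whether the tilt stays.

```bash
python3 -m creep '[{"x":0,"y":0.08,"z":0,"roll":0,"fingers":-1},{"x":0,"y":0.08,"z":0,"roll":0,"fingers":-1},{"x":0,"y":0.08,"z":0,"roll":0,"fingers":-1},{"x":0,"y":0.08,"z":0,"roll":0,"fingers":-1},{"x":0,"y":0.08,"z":0,"roll":0,"fingers":-1},{"x":0,"y":0.08,"z":0,"roll":0,"fingers":-1}]'; python3 -m creep '[{"x":0,"y":-0.08,"z":0,"roll":0,"fingers":-1},{"x":0,"y":-0.08,"z":0,"roll":0,"fingers":-1},{"x":0,"y":-0.08,"z":0,"roll":0,"fingers":-1}]';python3 -c "
from bench import *
s=sense();print(s['joints'].round(3),s['position'],s['eef_rot'])"
```

```text
t: 2.1
position: [0.2504, 1.0416, 0.3451]
eef_rot: [0.116, 0.979, 0.168, 0.02]
contact_force: [-0.3, -0.1, 0.2]
width: 0.999
grip_force: 0.0
t: 2.35
position: [0.2416, 1.0036, 0.3311]
eef_rot: [0.116, 0.979, 0.168, 0.02]
contact_force: [1.8, 1.8, -0.5]
width: 0.996
grip_force: 0.0
[ 1.309  0.929  0.467  0.009  1.406 -0.026] [0.24159741 1.00360609 0.33105515] [0.11592939 0.97875789 0.16792128 0.01989495]
```

The tilt persists when I back off, so I can set it. Next I'll fit the arm's kinematics from these readings and check that the working pose is within joint ranges.

```bash
cat > kin.py <<'E'
import numpy as np
from scipy.optimize import least_squares
from scipy.spatial.transform import Rotation as R
J=np.array([[1.297,.116,1.442,0,1.584],[1.31,1.11,.072,0,1.929],[1.31,1.145,.074,0,1.736],[1.309,.929,.467,0,1.406]])
P=np.array([[.1577,.6563,.404],[.2387,.9921,.3859],[.2457,1.0219,.3501],[.2416,1.0036,.3311]])
def pl(k,q):
    a1,h,L2,L3,d,e=k;b=q[1]+q[2];g=b+q[4]
    return np.array([a1+L2*np.sin(q[1])+L3*np.sin(b)+d*np.sin(g)-e*np.cos(b),h+L2*np.cos(q[1])+L3*np.cos(b)+d*np.cos(g)+e*np.sin(b)])
T=np.c_[np.hypot(P[:,0],P[:,1]),P[:,2]]
K=least_squares(lambda k:np.r_[np.ravel([pl(k,q)-t for q,t in zip(J,T)]),1e-3*(k-[.1,.4,.4,.5,.1,0])],[.1,.4,.4,.5,.1,0]).x
def fk(q,s4=1,s6=1):
    a1,h,L2,L3,d,e=K;b=q[1]+q[2]
    A=R.from_euler('z',q[0])*R.from_euler('y',b)
    p=R.from_euler('z',q[0]).apply([a1+L2*np.sin(q[1])+L3*np.sin(b)-e*np.cos(b),0,h+L2*np.cos(q[1])+L3*np.cos(b)+e*np.sin(b)])
    O=A*R.from_euler('z',s4*q[3])*R.from_euler('y',q[4])*R.from_euler('z',s6*q[5])
    return p+d*O.apply([0,0,1]),O
if __name__=="__main__":
    print(K.round(3),[(pl(K,q)-t).round(4) for q,t in zip(J,T)])
    from bench import *
    s=sense()
    for s4 in(1,-1):
        for s6 in(1,-1):
            p,O=fk(s['joints'],s4,s6);print(s4,s6,(p-s['position']).round(4),(R.from_quat(s['eef_rot']).inv()*O).as_rotvec().round(4))
    X=np.array([.403,.915,0]);Y=np.array([-.915,.403,0]);Z=np.array([0,0,1]);o=np.array([.5452,.0863,0])
    lo=np.array([-2.83,-.83,.07,-1.14,.01,-2.97]);hi=np.array([2.83,2.19,2.5,4.28,3,2.97])
    for al in(30,40,50):
        a=np.cos(np.radians(al))*X-np.sin(np.radians(al))*Z
        for xx in(-.1,.02):
            p=o+xx*X+.06*Z-.186*a
            for up in(1,-1):
              for s4 in(1,-1):
                y=up*(np.sin(np.radians(al))*X+np.cos(np.radians(al))*Z);M=R.from_matrix(np.c_[np.cross(y,a),y,a])
                best=min((least_squares(lambda q:np.r_[fk(q,s4)[0]-p,.3*(M.inv()*fk(q,s4)[1]).as_rotvec()],q0,bounds=(lo,hi)) for q0 in([0,.2,1.5,.5,1.5,0],[0,.2,1.5,-.5,1.5,-1.],[-.3,-.2,2,1.5,1.2,1.5],[0,.2,1.5,3.,1.5,1])),key=lambda r:r.cost)
                print(al,xx,up,s4,best.cost.round(5),best.x.round(2))
E
python3 kin.py
```

```text
[ 0.002  0.142  0.458  0.619  0.118 -0.083] [array([-0.    ,  0.0001]), array([ 0.    , -0.0004]), array([-0.0001,  0.0005]), array([ 0.    , -0.0002])]
1 1 [ 0.0247 -0.0063  0.    ] [ 0.     -0.     -1.5708]
1 -1 [ 0.0247 -0.0063  0.    ] [ 0.     -0.     -1.5186]
-1 1 [ 0.0267 -0.0068  0.    ] [ 0.014  -0.0133 -1.5736]
-1 -1 [ 0.0267 -0.0068  0.    ] [ 0.0136 -0.0136 -1.5215]
30 -0.1 1 1 0.0 [-0.55 -0.05  2.16  1.05  1.42 -0.53]
30 -0.1 1 -1 0.0 [-0.55 -0.05  2.16 -1.05  1.42 -0.53]
30 -0.1 -1 1 0.0 [-0.55 -0.05  2.16  1.05  1.42  2.61]
30 -0.1 -1 -1 0.0 [-0.55 -0.05  2.16 -1.05  1.42  2.61]
30 0.02 1 1 0.0 [-0.3  -0.05  2.16  1.16  1.22 -0.43]
30 0.02 1 -1 1e-05 [-0.3  -0.05  2.16 -1.14  1.22 -0.42]
30 0.02 -1 1 0.0 [-0.3  -0.05  2.16  1.16  1.22  2.71]
30 0.02 -1 -1 1e-05 [-0.3  -0.05  2.16 -1.14  1.22  2.72]
40 -0.1 1 1 0.0 [-0.49 -0.13  2.15  0.9   1.34 -0.39]
40 -0.1 1 -1 0.0 [-0.49 -0.13  2.15 -0.9   1.34 -0.39]
40 -0.1 -1 1 0.0 [-0.49 -0.13  2.15  0.9   1.34  2.75]
40 -0.1 -1 -1 0.0 [-0.49 -0.13  2.15 -0.9   1.34  2.75]
40 0.02 1 1 0.0 [-0.23 -0.11  2.13  0.97  1.16 -0.25]
40 0.02 1 -1 0.0 [-0.23 -0.11  2.13 -0.97  1.16 -0.25]
40 0.02 -1 1 0.0 [-0.23 -0.11  2.13  0.97  1.16  2.89]
40 0.02 -1 -1 0.0 [-0.23 -0.11  2.13 -0.97  1.16  2.89]
50 -0.1 1 1 0.0 [-0.41 -0.19  2.13  0.73  1.29 -0.24]
50 -0.1 1 -1 0.0 [-0.41 -0.19  2.13 -0.73  1.29 -0.24]
50 -0.1 -1 1 0.0 [-0.41 -0.19  2.13  0.73  1.29  2.91]
50 -0.1 -1 -1 0.0 [-0.41 -0.19  2.13 -0.73  1.29  2.91]
50 0.02 1 1 0.0 [-0.15 -0.15  2.09  0.76  1.12 -0.06]
50 0.02 1 -1 0.0 [-0.15 -0.15  2.09 -0.76  1.12 -0.06]
50 0.02 -1 1 0.00031 [-0.18 -0.13  2.1   0.81  1.13  2.97]
50 0.02 -1 -1 0.00031 [-0.18 -0.13  2.1  -0.81  1.13  2.97]
```

The kinematic model fits: j4 and j6 have positive sign, and there is about 25 mm of lateral shoulder offset. Before planning the two-finger motion I need the block's start position and where the bystanders stand.

Run:
```python
from h import *
f=dict(np.load("top.npz"))
o=np.array([.5452,.0863]);X=np.array([.4031,.9152]);Y=np.array([-.9152,.4031])
def pf(px,z): p=ray(f,px,z)[:,:2]-o; return np.c_[p@X,p@Y].round(4)
h=cv2.cvtColor(f["pixels"],cv2.COLOR_RGB2HSV)
m=cv2.inRange(h,(100,130,60),(125,255,255));m[:, :200]=0;m[:,320:]=0;m[:180]=0
c=max(cv2.findContours(m,0,2)[0],key=cv2.contourArea);print("blue",cv2.boundingRect(c),pf(c.reshape(-1,2),.034).min(0),pf(c.reshape(-1,2),.034).max(0),pf(cv2.boxPoints(cv2.minAreaRect(c)),.034))
def mean(box,lo,hi,z,n):
    x,y,w,k=box;mm=np.zeros(h.shape[:2],np.uint8);mm[y:y+k,x:x+w]=cv2.inRange(h,lo,hi)[y:y+k,x:x+w]
    c=max(cv2.findContours(mm,0,2)[0],key=cv2.contourArea);(cx,cy),r=cv2.minEnclosingCircle(c);print(n,ray(f,[[cx,cy]],z).round(3),pf([[cx,cy]],z),r)
mean((330,160,60,60),(0,180,80),(6,255,255),.065,"jar");mean((235,110,25,20),(100,120,60),(130,255,255),.11,"cone");mean((140,265,55,50),(70,0,150),(110,60,255),.085,"can")
cv2.imwrite("pics/crop.png",cv2.resize(f["pixels"][100:320,100:380,::-1],None,fx=2.7,fy=2.7,interpolation=cv2.INTER_CUBIC))
# base plate corners (green) check
for px in([183,143],[313,196],[279,283],[148,229]):print(px,pf([px],.012))
```

```text
blue (257, 216, 22, 24) [-0.053  -0.0206] [-0.0269  0.0194] [[-0.0269  0.0194]
 [-0.0267 -0.0206]
 [-0.0529 -0.0206]
 [-0.053   0.0194]]
jar [[ 0.593 -0.109  0.065]] [[-0.1595 -0.1226]] 13.97804069519043
cone [[0.697 0.082 0.11 ]] [[ 0.0573 -0.1404]] 6.7284369468688965
can [[0.43  0.221 0.085]] [[0.0767 0.1601]] 14.708178520202637
[183, 143] [[ 0.1649 -0.0834]]
[313, 196] [[-0.0928 -0.085 ]]
[279, 283] [[-0.0961  0.0835]]
[148, 229] [[0.1591 0.0854]]
```

View pics/crop.png

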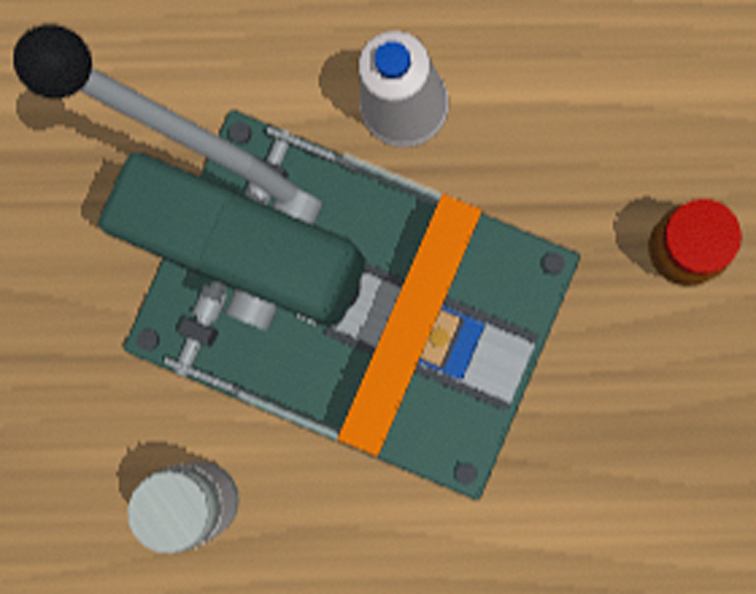

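The crop confirms the press frame: plate corners land within about 3 mm. The block's rear face is at x≈-53 mm and the lane is clear. The can stands at press (77,160), and the jar and cone are out of the way. Now a simple clearance model to choose the tilt, heading, roll and opening.

```bash
cat > geo.py <<'E'
import numpy as np
from scipy.spatial.transform import Rotation as R
def grid(lo,hi,st=6):
    lo=np.array(lo,float);hi=np.array(hi,float);ax=[np.linspace(a,b,max(2,int((b-a)/st)+2)) for a,b in zip(lo,hi)]
    g=np.stack(np.meshgrid(*ax,indexing='ij'),-1).reshape(-1,3)
    return g[((g==lo)|(g==hi)).any(1)]
def sdf(p,lo,hi):
    lo=np.array(lo);hi=np.array(hi);q=np.abs(p-(lo+hi)/2)-(hi-lo)/2
    return np.linalg.norm(np.maximum(q,0),axis=1)+np.minimum(q.max(1),0)
LEDGE=((-24,-85,52),(4,85,56));PLATE=((0,-85,20),(4,85,54));SL=((0,81,20),(120,85,54));SR=((0,-85,20),(120,-81,54))
GB=[LEDGE,PLATE,SL,SR];GP=[grid(*b,st=4 if i==0 else 7) for i,b in enumerate(GB)]
FIX=[((-95,-90,0),(165,90,12)),((-400,-400,-50),(400,400,0)),((-89,21.5,12),(43,27.5,19)),((-89,-27.5,12),(43,-21.5,19)),((17,-23,139),(165,23,201)),((49,-24,12),(70,24,28)),((17,-15,66),(60,15,139))]
HI=np.array([120,0,20.])
def grip(w):
    return dict(lo=((-7.5,-w/2-17.5,102),(7.5,-w/2,186)),up=((-7.5,w/2,102),(7.5,w/2+17.5,186)),body=((-37.5,-94,0),(37.5,94,102)))
def frame(al,be,rho):
    al,be,rho=np.radians([al,be,rho]);u=np.array([np.cos(be),-np.sin(be),0]);z=np.array([0,0,1.])
    a=np.cos(al)*u-np.sin(al)*z;c=np.sin(al)*u+np.cos(al)*z
    c=c*np.cos(rho)+np.cross(a,c)*np.sin(rho)
    return np.c_[np.cross(c,a),c,a]
def place(M,w,xb,yc,zmin):
    # origin T so lower finger bottom = zmin, its foremost point (z<33) at xb, at y=yc
    P=grid(*grip(w)['lo'],st=4)@M.T
    T=np.zeros(3);T[2]=zmin-P[:,2].min()
    k=P[P[:,2]+T[2]<33];i=k[:,0].argmax();T[0]=xb-k[i,0];T[1]=yc-k[i,1]
    return T
def guardclear(M,T,w,th,parts=('lo','up','body')):
    c,s=np.cos(th),np.sin(th)  # guard->press: rotate so front goes up
    G=np.array([[c,0,s],[0,1,0],[-s,0,c]]) # x=-1 -> z=+s
    out={}
    for n in parts:
        b=grip(w)[n];P=grid(*b,st=8)@M.T+T;Q=(P-HI)@G+HI
        for j,gb in enumerate(GB):
            g=(GP[j]-HI)@G.T+HI
            out[n,j]=min(sdf(Q,*gb).min(),sdf((g-T)@M,*b).min())
    return out
def fixclear(M,T,w):
    o={}
    for n,b in grip(w).items():
        P=grid(*b,st=10)@M.T+T
        o[n]=min(sdf(P,*f).min() for f in FIX)
    return o
def support(M,T,w,tol=-.7):
    for th in np.arange(0,.42,.02):
        o=guardclear(M,T,w,th);k=min(o,key=o.get)
        if o[k]>=tol:return th,o
    return 9,o
E
cat > srch.py <<'E'
from geo import *
rng=np.random.default_rng(0);res=[]
import time;t0=time.time();n=0
while time.time()-t0<240:
    n+=1
    al,be=rng.uniform(5,65),rng.uniform(20,150);rho=rng.uniform(-80,80);w=rng.uniform(5,93);yc=rng.uniform(-8,10)
    M=frame(al,be,rho)
    if M[2,1]<.2: continue
    T=place(M,w,9,yc,14.5)
    f=fixclear(M,T,w)
    if f['body']<4 or f['up']<4 or f['lo']<1:continue
    o=guardclear(M,T,w,.38)
    if min(o.values())<-.7:continue
    th,o=support(M,T,w)
    if th<.19:continue
    k=min(o,key=o.get)
    b=min(v for kk,v in o.items() if kk!=('up',0))
    res.append((b,th,al,be,rho,w,yc,k,f['body']))
res.sort(key=lambda r:-r[0]);print(n,len(res))
for r in res[:25]:print([x if isinstance(x,tuple) else round(float(x),2) for x in r])
E
python3 srch.py
```

```text
117957 2015
[15.09, 0.3, 30.58, 32.3, 48.47, 82.37, 4.03, ('up', 0), 5.74]
[14.16, 0.32, 32.31, 44.21, 39.16, 74.93, -6.03, ('up', 0), 5.8]
[13.86, 0.34, 32.5, 33.6, 45.37, 85.38, 7.21, ('up', 0), 9.59]
[12.79, 0.3, 31.5, 35.2, 44.98, 74.66, -1.23, ('up', 0), 4.69]
[12.64, 0.34, 37.51, 38.13, 43.45, 84.93, 7.83, ('up', 0), 17.67]
[11.96, 0.26, 31.13, 36.46, 46.47, 74.63, -7.62, ('up', 0), 4.21]
[11.76, 0.34, 33.95, 39.29, 40.02, 75.15, 6.63, ('up', 0), 8.68]
[11.16, 0.38, 39.61, 41.13, 38.96, 88.15, 5.93, ('up', 0), 22.1]
[11.11, 0.3, 36.06, 39.81, 42.46, 72.24, -5.16, ('up', 0), 11.49]
[10.81, 0.24, 28.87, 27.17, 55.38, 87.16, 4.88, ('up', 0), 5.06]
[10.51, 0.28, 33.37, 28.64, 52.62, 83.18, 8.8, ('up', 0), 11.1]
[10.24, 0.24, 33.8, 30.97, 53.54, 76.0, 1.59, ('up', 0), 10.17]
[10.11, 0.36, 34.24, 44.87, 32.96, 71.26, 8.63, ('up', 0), 7.92]
[9.9, 0.24, 31.1, 28.45, 53.43, 73.45, -5.11, ('up', 0), 4.96]
[9.72, 0.36, 33.84, 48.68, 29.33, 68.06, -3.69, ('up', 0), 6.31]
[9.66, 0.34, 38.96, 43.4, 38.18, 79.87, -0.73, ('up', 0), 18.55]
[9.54, 0.24, 36.51, 33.29, 51.34, 73.91, -1.05, ('up', 0), 13.8]
[9.27, 0.24, 37.09, 34.97, 49.96, 73.37, 6.22, ('up', 0), 14.41]
[8.87, 0.3, 36.57, 37.93, 43.35, 70.8, 9.21, ('up', 0), 12.0]
[8.85, 0.36, 34.65, 49.49, 30.1, 69.42, -1.06, ('up', 0), 8.14]
[8.58, 0.34, 36.29, 46.94, 33.75, 67.67, -3.46, ('up', 0), 10.19]
[8.56, 0.22, 31.68, 36.86, 50.27, 79.71, -5.29, ('up', 0), 7.04]
[8.43, 0.22, 31.77, 30.3, 53.45, 65.28, -4.2, ('up', 0), 4.03]
[8.32, 0.22, 33.07, 36.13, 52.02, 72.92, 6.91, ('up', 0), 7.87]
[8.31, 0.3, 41.08, 38.33, 45.66, 89.38, 5.19, ('up', 0), 24.77]
```

```bash
cat > sa.py <<'E'
from geo import *
for al,be in((37.5,38),(34,40),(34,46)):
  M0=frame(al,be,0)
  for xb in(-46,-30,-12,9):
    print("al,be,xb",al,be,xb)
    for rho in range(-40,61,10):
        row=[]
        for w in(10,30,45,60,75,90):
            M=frame(al,be,rho);T=place(M,w,xb,0,14.5);f=fixclear(M,T,w)
            if min(f['body'],f['up'])<3 or f['lo']<1: row.append("  fix   ");continue
            th,o=support(M,T,w);k=min(o,key=o.get);b=min(v for kk,v in o.items() if kk!=('up',0))
            row.append(f"{th:.2f}{k[0][0]}{k[1]}{b:3.0f}")
        print(rho,row)
E
python3 sa.py
```

```text
al,be,xb 37.5 38 -46
-40 ['0.00u0 25', '0.12u0 13', '0.22u0  5', '0.00u0  8', '  fix   ', '  fix   ']
-30 ['0.00u0 26', '0.12u0 15', '0.00u0 12', '0.00u0 14', '  fix   ', '  fix   ']
-20 ['0.00u0 28', '0.12u0 19', '0.00u0 17', '0.00u0 19', '  fix   ', '  fix   ']
-10 ['0.00u0 30', '0.00u0 22', '0.00u0 22', '0.00u0 24', '0.00u0 32', '0.00l0 32']
0 ['0.00u0 32', '0.00u0 26', '0.00u0 26', '0.00u0 28', '0.00u0 32', '0.00l0 32']
10 ['0.00u0 31', '0.00u0 31', '0.00u0 31', '0.00u0 31', '0.00l0 31', '0.00l0 31']
20 ['0.00u0 30', '0.00u0 30', '0.00u0 30', '0.00u0 30', '0.00l0 30', '0.00l0 30']
30 ['0.00u0 29', '0.00u0 29', '0.00u0 29', '0.00u0 29', '0.00l0 29', '0.00l0 29']
40 ['0.00u0 30', '0.00u0 30', '0.00u0 30', '0.00u0 30', '0.00l0 30', '0.00l0 30']
50 ['0.00u0 32', '0.00u0 32', '0.00l0 32', '0.00l0 32', '0.00l0 32', '0.00l0 32']
60 ['0.00l0 34', '0.00l0 34', '0.00l0 34', '0.00l0 34', '0.00l0 34', '0.00l0 34']
al,be,xb 37.5 38 -30
-40 ['0.06u0 10', '0.30u1  0', '  fix   ', '  fix   ', '  fix   ', '  fix   ']
-30 ['0.06u0 11', '0.20u0  1', '  fix   ', '  fix   ', '  fix   ', '  fix   ']
-
[... 8951 characters left out ...]
0 ['  fix   ', '  fix   ', '  fix   ', '  fix   ', '  fix   ', '  fix   ']
-10 ['  fix   ', '  fix   ', '  fix   ', '  fix   ', '  fix   ', '  fix   ']
0 ['  fix   ', '  fix   ', '  fix   ', '  fix   ', '  fix   ', '  fix   ']
10 ['  fix   ', '  fix   ', '  fix   ', '  fix   ', '  fix   ', '  fix   ']
20 ['  fix   ', '  fix   ', '  fix   ', '0.14b0 -1', '0.14b0 -1', '0.14b0 -1']
30 ['  fix   ', '  fix   ', '  fix   ', '0.36u0  5', '0.40u0 10', '0.20b0  0']
40 ['  fix   ', '  fix   ', '  fix   ', '0.26u0  5', '0.28u0  7', '0.20b0 -1']
50 ['  fix   ', '  fix   ', '  fix   ', '0.22b0 -1', '0.22b0 -1', '0.22b0 -1']
60 ['0.26b0  1', '0.26b0  1', '0.26b0  1', '0.26b0  1', '0.26b0  1', '0.26b0  1']
```

```bash
cat >> geo.py <<'E'
def support(M,T,w,tol=-.5):
    last=None
    for th in np.arange(.40,-.01,-.02):
        o=guardclear(M,T,w,th)
        if min(o.values())<tol: break
        last=(th,o)
    return last if last else (9,o)
def evalu(al,be,xb,rho,w,zm,yc=0):
    M=frame(al,be,rho)
    if M[2,1]<.2:return None
    T=place(M,w,xb,yc,zm);f=fixclear(M,T,w)
    if min(f['body'],f['up'])<4 or f['lo']<1:return None
    th,o=support(M,T,w)
    if not .2<=th<=.385:return None
    k=min(o,key=o.get)
    b=min(v for kk,v in o.items() if kk!=('up',0))
    if k!=('up',0) or b<1.5:return None
    return round(float(th),2),round(float(min(b,f['body'])),1)
E
cat > plan.py <<'E'
from geo import *
from multiprocessing import Pool
import itertools
XB=[-45,-36,-27,-18,-9,0,9];RH=range(-50,61,10);W=range(5,94,8);ZM=(14.5,19.5)
def job(ab):
    V={}
    for i,xb in enumerate(XB):
        for r,w,z in itertools.product(RH,W,ZM):
            e=evalu(*ab,xb,r,w,z)
            if e:V[i,r,w,z]=e
    cnt=[sum(k[0]==i for k in V) for i in range(len(XB))]
    # best path: maximise min clearance, from the end
    best={k:(V[k][1],None) for k in V if k[0]==len(XB)-1}
    for i in range(len(XB)-2,-1,-1):
        for k in [k for k in V if k[0]==i]:
            c=[(min(V[k][1],best[n][0]),n) for n in best if n[0]==i+1 and abs(n[1]-k[1])<=20 and abs(n[2]-k[2])<=16]
            if c:best[k]=max(c)
    s=[k for k in best if k[0]==0];path=[]
    if s:
        k=max(s,key=lambda k:best[k][0]);
        while k:path.append((XB[k[0]],)+k[1:]+V[k]);k=best[k][1]
    return ab,cnt,path
if __name__=="__main__":
    import os;print(os.cpu_count())
    A=[(a,b) for a in(32,38,44,50) for b in(20,30,40,55,70,90)]
    with Pool() as p:
        for ab,c,path in p.imap_unordered(job,A):print(ab,c,path,flush=True)
E
time OMP_NUM_THREADS=1 timeout 570 python3 plan.py
```

```text
4
(32, 20) [40, 44, 50, 43, 29, 11, 7] [(-45, -50, 53, 19.5, 0.24, 12.2), (-36, -30, 61, 19.5, 0.38, 6.9), (-27, -10, 45, 19.5, 0.34, 6.5), (-18, 10, 53, 14.5, 0.36, 5.4), (-9, 30, 61, 14.5, 0.36, 5.6), (0, 50, 77, 19.5, 0.34, 8.4), (9, 50, 93, 19.5, 0.38, 5.4)]
(32, 40) [25, 30, 28, 17, 13, 5, 11] [(-45, -30, 45, 19.5, 0.26, 11.6), (-36, -10, 61, 14.5, 0.36, 11.9), (-27, 10, 77, 19.5, 0.36, 22.2), (-18, 20, 77, 14.5, 0.34, 14.8), (-9, 30, 77, 19.5, 0.32, 12.1), (0, 40, 77, 19.5, 0.28, 11.0), (9, 40, 93, 19.5, 0.36, 16.2)]
(32, 30) [32, 34, 40, 30, 27, 15, 9] [(-45, -30, 53, 19.5, 0.32, 13.5), (-36, -10, 61, 14.5, 0.38, 13.3), (-27, 10, 61, 14.5, 0.36, 14.7), (-18, 30, 77, 19.5, 0.32, 21.2), (-9, 40, 93, 14.5, 0.32, 13.5), (0, 50, 77, 19.5, 0.26, 11.8), (9, 50, 85, 19.5, 0.3, 12.3)]
(32, 55) [17, 15, 10, 12, 6, 2, 4] [(-45, -40, 45, 14.5, 0.24, 5.2), (-36, -20, 53, 19.5, 0.36, 4.3), (-27, 0, 69, 19.5, 0.38, 16.4), (-18, 10, 77, 14.5, 0.32, 12.7), (-9, 20, 69, 14.5, 0.28, 4.8), (0, 20, 61, 19.5, 0.38, 6.7), (9, 30, 69, 19.5, 0.34, 3.9)]
(32, 90) [0, 0, 0, 0, 0, 0, 0] []
(32, 70) [13, 
[... 1597 characters left out ...]
5, 14.5, 0.22, 13.4), (-36, 10, 61, 19.5, 0.32, 17.8), (-27, 20, 77, 19.5, 0.38, 20.3), (-18, 30, 93, 19.5, 0.38, 22.6), (-9, 40, 85, 19.5, 0.26, 19.2), (0, 40, 85, 19.5, 0.32, 14.2), (9, 40, 93, 19.5, 0.38, 10.4)]
(50, 20) [43, 29, 24, 12, 1, 1, 1] []
(50, 30) [32, 31, 29, 22, 20, 13, 1] [(-45, -30, 37, 19.5, 0.22, 5.8), (-36, -10, 37, 19.5, 0.26, 3.4), (-27, 10, 37, 19.5, 0.26, 4.2), (-18, 30, 53, 19.5, 0.3, 4.6), (-9, 50, 69, 19.5, 0.22, 12.1), (0, 50, 85, 19.5, 0.3, 5.5), (9, 50, 93, 19.5, 0.36, 2.1)]
(50, 40) [25, 22, 24, 23, 22, 17, 0] []
(50, 90) [0, 0, 0, 0, 0, 0, 0] []
(50, 55) [9, 12, 10, 21, 14, 0, 0] []
(50, 70) [0, 4, 0, 0, 0, 0, 0] []
real	2m47.300s
user	10m57.093s
sys	0m0.154s
```

There is a robust plan at tilt 38° below horizontal and heading 40° off the lane. Roll goes from about -10° to +40° and the gap opens from 45 to about 90 mm as the block goes in. World tool azimuth needed is about 26°, so I'll move to a smaller arm azimuth, passing the press high and wide, and add the rest of the tilt there.

```bash
cat > go.py <<'E'
import sys,numpy as np
from bench import *
from scipy.spatial.transform import Rotation as R
def st():
    s=sense();a=R.from_quat(s['eef_rot']).as_matrix();z=a[:,2]
    print("t",round(s['t'],2),"p",s['position'].round(4),"F",s['contact_force'].round(1),"w",round(s['width']*93,1),"q",s['joints'].round(2),"alpha",np.degrees(np.arcsin(-z[2])).round(2),"az",np.degrees(np.arctan2(z[1],z[0])).round(2))
    return s,a
if __name__=="__main__":
    s,a=st()
    for i in range(1,len(sys.argv),3):   # world targets in turn
        g=np.array(sys.argv[i:i+3],float);p=s['position'] if i==1 else prev;d=a.T@(g-p)/.5;prev=g
        n=int(np.ceil(np.linalg.norm(d)/.082));print("total",d.round(4),"rows",n,"each",(d/n).round(4))
E
python3 go.py 0.6 0.65 0.52 0.85 0.05 0.52
```

```text
t 2.35 p [0.2416 1.0036 0.3311] F [ 1.8  1.8 -0.5] w 92.7 q [ 1.31  0.93  0.47  0.01  1.41 -0.03] alpha 70.53 az 76.49
total [-0.8622 -0.3645 -0.5297] rows 14 each [-0.0616 -0.026  -0.0378]
total [-0.7665 -0.9899 -0.35  ] rows 16 each [-0.0479 -0.0619 -0.0219]
```

```bash
python3 -m creep '[{"x":-0.06,"y":-0.026,"z":-0.04,"roll":0,"fingers":-1},{"x":-0.06,"y":-0.026,"z":-0.04,"roll":0,"fingers":-1},{"x":-0.06,"y":-0.026,"z":-0.04,"roll":0,"fingers":-1},{"x":-0.06,"y":-0.026,"z":-0.04,"roll":0,"fingers":-1},{"x":-0.06,"y":-0.026,"z":-0.04,"roll":0,"fingers":-1},{"x":-0.06,"y":-0.026,"z":-0.04,"roll":0,"fingers":-1},{"x":-0.06,"y":-0.026,"z":-0.04,"roll":0,"fingers":-1},{"x":-0.06,"y":-0.026,"z":-0.04,"roll":0,"fingers":-1},{"x":-0.06,"y":-0.026,"z":-0.04,"roll":0,"fingers":-1},{"x":-0.06,"y":-0.026,"z":-0.04,"roll":0,"fingers":-1},{"x":-0.06,"y":-0.026,"z":-0.04,"roll":0,"fingers":-1},{"x":-0.06,"y":-0.026,"z":-0.04,"roll":0,"fingers":-1}]'; python3 go.py 0.6 0.65 0.52 0.85 0.05 0.52
```

```text
t: 3.35
position: [0.5396, 0.6974, 0.5075]
eef_rot: [0.116, 0.979, 0.168, 0.02]
contact_force: [0.1, 0.3, -0.2]
width: 1.003
grip_force: 0.0
t 3.35 p [0.5396 0.6974 0.5075] F [ 0.1  0.3 -0.2] w 93.2 q [ 0.86  0.51  0.8   0.15  1.52 -0.46] alpha 70.5 az 76.55
total [-0.1396 -0.0521 -0.0449] rows 2 each [-0.0698 -0.026  -0.0225]
total [-0.7664 -0.9898 -0.3508] rows 16 each [-0.0479 -0.0619 -0.0219]
```

```bash
python3 -m creep '[{"x":-0.07,"y":-0.03,"z":-0.02,"roll":0,"fingers":-1},{"x":-0.07,"y":-0.03,"z":-0.02,"roll":0,"fingers":-1},{"x":-0.048,"y":-0.062,"z":-0.022,"roll":0,"fingers":-1},{"x":-0.048,"y":-0.062,"z":-0.022,"roll":0,"fingers":-1},{"x":-0.048,"y":-0.062,"z":-0.022,"roll":0,"fingers":-1},{"x":-0.048,"y":-0.062,"z":-0.022,"roll":0,"fingers":-1},{"x":-0.048,"y":-0.062,"z":-0.022,"roll":0,"fingers":-1},{"x":-0.048,"y":-0.062,"z":-0.022,"roll":0,"fingers":-1},{"x":-0.048,"y":-0.062,"z":-0.022,"roll":0,"fingers":-1},{"x":-0.048,"y":-0.062,"z":-0.022,"roll":0,"fingers":-1}]'; python3 -m creep '[{"x":-0.048,"y":-0.062,"z":-0.022,"roll":0,"fingers":-1},{"x":-0.048,"y":-0.062,"z":-0.022,"roll":0,"fingers":-1},{"x":-0.048,"y":-0.062,"z":-0.022,"roll":0,"fingers":-1},{"x":-0.048,"y":-0.062,"z":-0.022,"roll":0,"fingers":-1},{"x":-0.048,"y":-0.062,"z":-0.022,"roll":0,"fingers":-1},{"x":-0.048,"y":-0.062,"z":-0.022,"roll":0,"fingers":-1}]';python3 go.py 0.95 0.05 0.45 1.05 0.05 .45
```

```text
t: 4.18
position: [0.7242, 0.3458, 0.5157]
eef_rot: [0.116, 0.979, 0.168, 0.02]
contact_force: [0.9, 1.0, -0.3]
width: 0.998
grip_force: 0.0
t: 4.68
position: [0.8181, 0.1202, 0.5157]
eef_rot: [0.116, 0.979, 0.168, 0.02]
contact_force: [0.7, 0.3, -0.1]
width: 0.997
grip_force: 0.0
t 4.68 p [0.8181 0.1202 0.5157] F [ 0.7  0.3 -0.1] w 92.7 q [ 0.07  0.43  0.9   0.33  1.7  -1.2 ] alpha 70.47 az 76.59
total [-0.2893 -0.1145  0.0986] rows 4 each [-0.0723 -0.0286  0.0247]
total [-0.1945  0.0441  0.0155] rows 3 each [-0.0648  0.0147  0.0052]
```

```bash
python3 -m creep '[{"x":-0.072,"y":-0.029,"z":0.025,"roll":0,"fingers":-1},{"x":-0.072,"y":-0.029,"z":0.025,"roll":0,"fingers":-1},{"x":-0.072,"y":-0.029,"z":0.025,"roll":0,"fingers":-1},{"x":-0.072,"y":-0.029,"z":0.025,"roll":0,"fingers":-1},{"x":-0.08,"y":0.018,"z":0,"roll":0,"fingers":-1},{"x":-0.08,"y":0.018,"z":0,"roll":0,"fingers":-1},{"x":-0.08,"y":0.018,"z":0,"roll":0,"fingers":-1},{"x":-0.08,"y":0.018,"z":0,"roll":0,"fingers":-1},{"x":-0.08,"y":0.018,"z":0,"roll":0,"fingers":-1},{"x":-0.08,"y":0.018,"z":0,"roll":0,"fingers":-1}]';python3 go.py 1.1 0.05 0.45
```

```text
t: 5.52
position: [1.0249, 0.0431, 0.4204]
eef_rot: [0.123, 0.974, 0.179, 0.058]
contact_force: [0.3, -0.1, 0.7]
width: 0.998
grip_force: 0.0
t 5.52 p [1.0249 0.0431 0.4204] F [ 0.3 -0.1  0.7] w 92.8 q [-0.02  1.08  0.08  0.35  1.81 -1.23] alpha 68.36 az 64.93
total [-0.1451  0.0668 -0.0271] rows 2 each [-0.0725  0.0334 -0.0135]
```

```bash
python3 -m creep '[{"x":-0.072,"y":0.034,"z":-0.01,"roll":0,"fingers":-1},{"x":-0.072,"y":0.034,"z":-0.01,"roll":0,"fingers":-1},{"x":-0.072,"y":0.034,"z":-0.01,"roll":0,"fingers":-1},{"x":-0.072,"y":0.034,"z":-0.01,"roll":0,"fingers":-1},{"x":-0.072,"y":0.034,"z":-0.01,"roll":0,"fingers":-1},{"x":-0.072,"y":0.034,"z":-0.01,"roll":0,"fingers":-1},{"x":-0.072,"y":0.034,"z":-0.01,"roll":0,"fingers":-1},{"x":-0.072,"y":0.034,"z":-0.01,"roll":0,"fingers":-1},{"x":-0.072,"y":0.034,"z":-0.01,"roll":0,"fingers":-1},{"x":-0.072,"y":0.034,"z":-0.01,"roll":0,"fingers":-1},{"x":-0.072,"y":0.034,"z":-0.01,"roll":0,"fingers":-1},{"x":-0.072,"y":0.034,"z":-0.01,"roll":0,"fingers":-1}]';python3 go.py 1.2 0.05 0.47
```

```text
t: 6.52
position: [1.039, 0.0639, 0.481]
eef_rot: [0.143, 0.944, 0.214, 0.207]
contact_force: [-0.3, -0.3, 0.1]
width: 0.997
grip_force: 0.0
t 6.52 p [1.039  0.0639 0.481 ] F [-0.3 -0.3  0.1] w 92.8 q [-0.    1.03  0.07  0.35  1.54 -1.19] alpha 55.42 az 37.34
total [-0.284   0.0243  0.154 ] rows 4 each [-0.071   0.0061  0.0385]
```

```bash
python3 -m creep '[{"x":-0.07,"y":0.006,"z":0.036,"roll":0,"fingers":-1},{"x":-0.07,"y":0.006,"z":0.036,"roll":0,"fingers":-1},{"x":-0.07,"y":0.006,"z":0.036,"roll":0,"fingers":-1},{"x":-0.07,"y":0.006,"z":0.036,"roll":0,"fingers":-1},{"x":-0.07,"y":0.006,"z":0.036,"roll":0,"fingers":-1},{"x":-0.07,"y":0.006,"z":0.036,"roll":0,"fingers":-1},{"x":-0.07,"y":0.006,"z":0.036,"roll":0,"fingers":-1},{"x":-0.07,"y":0.006,"z":0.036,"roll":0,"fingers":-1},{"x":-0.07,"y":0.006,"z":0.036,"roll":0,"fingers":-1},{"x":-0.07,"y":0.006,"z":0.036,"roll":0,"fingers":-1}]';python3 go.py 1.3 0.065 0.45
```

```text
t: 7.35
position: [1.1074, 0.0168, 0.3726]
eef_rot: [0.158, 0.907, 0.233, 0.314]
contact_force: [-1.5, 0.2, -0.5]
width: 1.002
grip_force: 0.0
t 7.35 p [1.1074 0.0168 0.3726] F [-1.5  0.2 -0.5] w 93.2 q [-0.04  1.16  0.07  0.39  1.2  -1.28] alpha 44.02 az 26.67
total [-0.3252  0.2159  0.171 ] rows 6 each [-0.0542  0.036   0.0285]
```

```bash
python3 -m creep '[{"x":-0.062,"y":0.041,"z":0.032,"roll":0,"fingers":-1},{"x":-0.062,"y":0.041,"z":0.032,"roll":0,"fingers":-1},{"x":-0.062,"y":0.041,"z":0.032,"roll":0,"fingers":-1},{"x":-0.062,"y":0.041,"z":0.032,"roll":0,"fingers":-1}]';python3 go.py 0.7 0.0 0.5
```

```text
t: 7.68
position: [1.1129, 0.054, 0.3879]
eef_rot: [0.163, 0.889, 0.239, 0.356]
contact_force: [0.5, 0.4, 0.8]
width: 1.0
grip_force: 0.0
t 7.68 p [1.1129 0.054  0.3879] F [0.5 0.4 0.8] w 93.0 q [-0.01  1.15  0.07  0.36  1.1  -1.24] alpha 39.23 az 23.47
total [ 0.3985 -0.0677 -0.7619] rows 11 each [ 0.0362 -0.0062 -0.0693]
```

Orientation is now 39.2° down at azimuth 23.5°, so β=42.7°. I'll replan for exactly this, including the entry under the closed ledge.

```bash
cat > plan2.py <<'E'
from plan import *
import plan
AL,BE=39.2,42.7
plan.XB=XB=[-46,-40,-34,-28,-22,-16,-10,-4,2,9]
RH=range(-20,51,5);W=range(37,90,6);ZM=(15,18)
def one(i):
    return {(i,r,w,z):e for r,w,z in itertools.product(RH,W,ZM) if (e:=evalu(AL,BE,XB[i],r,w,z))}
if __name__=="__main__":
    V={}
    with Pool() as p:
        for d in p.map(one,range(len(XB))):V.update(d)
    print([sum(k[0]==i for k in V) for i in range(len(XB))])
    sc=lambda e:min(e[1],12)-40*abs(e[0]-.30)
    N=len(XB);best={k:(sc(V[k]),None) for k in V if k[0]==N-1}
    for i in range(N-2,-1,-1):
        for k in [k for k in V if k[0]==i]:
            c=[(sc(V[k])+best[n][0]-.1*abs(n[1]-k[1])-.05*abs(n[2]-k[2])-.3*abs(n[3]-k[3]),n) for n in best if n[0]==i+1 and abs(n[1]-k[1])<=15 and abs(n[2]-k[2])<=12]
            if c:best[k]=max(c)
    k=max([k for k in best if k[0]==0],key=lambda k:best[k][0])
    while k:print((XB[k[0]],)+k[1:]+V[k]);k=best[k][1]
    print("entry")
    for xb in(-50,-46):
      for r in range(-40,21,10):
        row=[]
        for w in(2,8,14,20,26):
            M=frame(AL,BE,r);T=place(M,w,xb,0,15);f=fixclear(M,T,w);o=guardclear(M,T,w,0);P=grid(*grip(w)['up'],st=4)@M.T+T
            row.append((int(min(f.values())),int(min(o.values())),int(P[:,0].max()),int(P[P[:,0]>-24][:,2].max()) if P[:,0].max()>-24 else 0))
        print(xb,r,row)
E
OMP_NUM_THREADS=1 python3 plan2.py
```

```text
[41, 58, 68, 65, 69, 67, 71, 60, 55, 29]
(-46, -5, 61, 15, 0.3, 19.9)
(-40, 0, 61, 15, 0.3, 18.5)
(-34, 10, 61, 15, 0.3, 22.4)
(-28, 15, 61, 15, 0.3, 21.6)
(-22, 20, 61, 18, 0.3, 20.5)
(-16, 25, 61, 18, 0.3, 18.8)
(-10, 30, 61, 18, 0.3, 16.8)
(-4, 35, 67, 18, 0.3, 16.4)
(2, 40, 79, 18, 0.3, 13.1)
(9, 40, 79, 18, 0.34, 9.8)
entry
-50 -40 [(3, 15, -34, 0), (3, 9, -29, 0), (3, 4, -25, 0), (3, 0, -20, 55), (3, -4, -15, 63)]
-50 -30 [(3, 16, -35, 0), (3, 10, -31, 0), (3, 4, -26, 0), (3, 0, -22, 53), (3, -2, -17, 62)]
-50 -20 [(3, 16, -36, 0), (3, 10, -32, 0), (3, 5, -28, 0), (3, 0, -24, 0), (3, 0, -20, 61)]
-50 -10 [(3, 17, -38, 0), (3, 12, -35, 0), (3, 7, -31, 0), (3, 4, -28, 0), (3, 4, -24, 0)]
-50 0 [(3, 18, -40, 0), (3, 14, -38, 0), (3, 11, -35, 0), (3, 8, -32, 0), (3, 8, -29, 0)]
-50 10 [(3, 20, -43, 0), (3, 17, -41, 0), (3, 15, -39, 0), (3, 13, -37, 0), (3, 13, -35, 0)]
-50 20 [(3, 22, -46, 0), (3, 20, -44, 0), (3, 19, -43, 0), (3, 18, -42, 0), (3, 18, -41, 0)]
-46 -40 [(3, 12, -30, 0), (3, 6, -25, 0), (3, 0, -21, 49), (3, -3, -16, 59), (3, -6, -11, 68)]
-46 -30 [(3, 13, -31, 0), (3, 7, -27, 0), (3, 1, -22, 49), (3, -2, -18, 58), (3, -4, -13, 67)]
-46 -20 [(3, 13, -32, 0), (3, 7, -28, 0), (3, 1, -24, 0), (3, -1, -20, 57), (3, -1, -16, 66)]
-46 -10 [(3, 13, -34, 0), (3, 8, -31, 0), (3, 3, -27, 0), (3, 1, -24, 0), (3, 1, -20, 63)]
-46 0 [(3, 15, -36, 0), (3, 10, -34, 0), (3, 7, -31, 0), (3, 4, -28, 0), (3, 4, -25, 0)]
-46 10 [(3, 16, -39, 0), (3, 13, -37, 0), (3, 11, -35, 0), (3, 9, -33, 0), (3, 9, -31, 0)]
-46 20 [(3, 19, -42, 0), (3, 16, -40, 0), (3, 15, -39, 0), (3, 14, -38, 0), (3, 14, -37, 0)]
```

```bash
cat > e.py <<'E'
from geo import *
AL,BE=39.2,42.7
print("entry beside block, zm 15")
for xb in(-36,-30,-24):
  for r in(-15,-5,5):
    row=[]
    for w in(2,8,14):
        M=frame(AL,BE,r);T=place(M,w,xb,45,15);f=fixclear(M,T,w);o=guardclear(M,T,w,0);P=grid(*grip(w)['up'],st=4)@M.T+T
        row.append((int(min(f.values())),int(min(o.values())),int(P[:,0].max()),int(P[P[:,0]>-24][:,2].max()) if P[:,0].max()>-24 else 0))
    print(xb,r,row)
print("hold")
for xb in(-62,-58,-54,-50):
  for r in(-30,-20,-10,-5):
    row=[]
    for w in(55,61,67,75):
      for zm in(15,22):
        M=frame(AL,BE,r);T=place(M,w,xb,0,zm);f=fixclear(M,T,w);th,o=support(M,T,w);k=min(o,key=o.get)
        row.append(f"{th:.2f}{k[0][0]}{k[1]} {min(f.values()):.0f}")
    print(xb,r,row)
M=frame(AL,BE,-5);T=place(M,61,-50,0,15);print(T,M.round(3).tolist())
for w,r,zm in((61,-5,15),(61,15,15),(79,40,18)):
    M=frame(AL,BE,r);T=place(M,w,0,0,zm);P=grid(*grip(w)['lo'],st=4)@M.T+T;k=P[P[:,2]<33];print("contact",k[k[:,0].argmax()],"tip z range",P[:,2].min())
E
python3 e.py
```

```text
entry beside block, zm 15
-36 -15 [(3, 6, -23, 42), (3, 0, -20, 49), (3, -4, -16, 58)]
-36 -5 [(3, 7, -25, 0), (3, 1, -22, 48), (3, -2, -19, 57)]
-36 5 [(3, 8, -28, 0), (3, 3, -25, 0), (3, 0, -23, 53)]
-30 -15 [(3, 2, -17, 47), (3, -3, -14, 56), (3, -7, -10, 66)]
-30 -5 [(3, 3, -19, 45), (3, -1, -16, 55), (3, -5, -13, 62)]
-30 5 [(3, 3, -22, 44), (3, 0, -19, 51), (3, -2, -17, 61)]
-24 -15 [(3, -1, -11, 54), (3, -6, -8, 64), (3, -7, -4, 73)]
-24 -5 [(3, -1, -13, 53), (3, -4, -10, 62), (3, -7, -7, 69)]
-24 5 [(3, 0, -16, 51), (3, -3, -13, 58), (3, -6, -11, 65)]
hold
-62 -30 ['0.22u0 3', '0.26u0 10', '0.26u0 3', '0.32u0 10', '0.30u0 3', '0.36u0 10', '0.36u0 3', '0.40u0 8']
-62 -20 ['0.22u0 3', '0.26u0 10', '0.26u0 3', '0.30u0 10', '0.30u0 3', '0.34u0 10', '0.36u0 3', '0.40u0 10']
-62 -10 ['-0.00u0 3', '-0.00u0 10', '-0.00u0 3', '-0.00u0 10', '-0.00u0 3', '-0.00u0 10', '-0.00u0 3', '-0.00u0 10']
-62 -5 ['-0.00u0 3', '-0.00u0 10', '-0.00u0 3', '-0.00u0 10', '-0.00u0 3', '-0.00u0 10', '-0.00u0 3', '-0.00u0 10']
-58 -30 ['0.24u0 3', '0.28u0 10', '0.28u0 3', '0.34u0 10', '0.32u0 3', '0.38u0 
[... 854 characters left out ...]
 3', '0.38u0 6', '0.36u0 3', '9.00u0 2', '9.00u0 -2', '9.00u0 -4']
-50 -20 ['0.28u0 3', '0.32u0 10', '0.32u0 3', '0.36u0 10', '0.36u0 3', '0.40u0 8', '9.00u0 3', '9.00u0 3']
-50 -10 ['0.26u0 3', '0.30u0 10', '0.30u0 3', '0.34u0 10', '0.34u0 3', '0.38u0 10', '0.38u0 3', '9.00u0 10']
-50 -5 ['0.24u0 3', '-0.00u0 10', '0.28u0 3', '-0.00u0 10', '0.32u0 3', '-0.00l0 10', '0.36u0 3', '-0.00l0 10']
[-144.77789376   80.90917701  170.11979513] [[0.635, 0.522, 0.57], [0.769, -0.363, -0.526], [-0.068, 0.772, -0.632]]
contact [ 0.          0.         28.50992284] tip z range 15.0
contact [ 0.          0.         31.10798656] tip z range 15.0
contact [ 0.          0.         25.47187073] tip z range 18.0
```

Plan: with nearly closed fingers, enter beside the block under the ledge and lift. Then open to about 61 mm so the lower finger drops, step sideways behind the block, and push while rolling from -20° to +40°. Here is a move-calculator with an IK check.

```bash
cat > w.py <<'E'
# usage: w.py xb rho w zm yc [back]  -> shift from here, in tool axes/units
import sys
from geo import *
from go import st
import kin
from scipy.optimize import least_squares
o=np.array([.5452,.0863,0]);psi=np.radians(66.2)
W=np.array([[np.cos(psi),-np.sin(psi),0],[np.sin(psi),np.cos(psi),0],[0,0,1]])  # press->world
def fk2(q):
    p,O=kin.fk(q);return p+.0254*np.array([-np.sin(q[0]),np.cos(q[0]),0]),O*R.from_euler('z',np.pi/2)
lo=np.array([-2.83,-.83,.07,-1.14,.01,-2.97]);hi=np.array([2.83,2.19,2.5,4.28,3,2.97])
def ori(a):
    Mp=W.T@a;al=np.degrees(np.arcsin(-Mp[2,2]));be=np.degrees(np.arctan2(-Mp[1,2],Mp[0,2]))
    F=frame(al,be,0);f=F.T@Mp[:,1];r=np.degrees(np.arctan2(-f[0],f[1]))  # c rot: +rho -> a x c = -x
    return al,be,r
if __name__=="__main__":
    s,a=st();al,be,r=ori(a);print("alpha %.1f beta %.1f rho %.1f"%(al,be,r),"T press mm",(W.T@(s['position']-o)*1e3).round(1))
    flip=180 if '--flip' in sys.argv else 0
    v=[float(x) for x in sys.argv[1:] if x!='--flip']
    pos,cur=s['position'],a;rr=r
    for i in range(0,len(v),6):
        xb,rho,w,zm,yc,back=v[i:i+6]
        M=frame(al,be,rho);T=place(M,w,xb,yc,zm)-back*M[:,2];g=o+W@T/1e3
        Mw=W@frame(al,be,rho+flip)
        q=least_squares(lambda q:np.r_[fk2(q)[0]-g,.3*(R.from_matrix(Mw).inv()*fk2(q)[1]).as_rotvec()],np.clip(s['joints'],lo+.01,hi-.01),bounds=(lo,hi))
        Fx=fixclear(M,T,w);th,og=support(M,T,w)
        d=cur.T@(g-pos)/.5;dr=(rho+flip-rr+180)%360-180
        print("->",(xb,rho,w,zm,yc,back),"T",T.round(0),"g",g.round(3),"IK",q.x.round(2),"cost",round(q.cost,6),"\n   units",d.round(4),"n>=",round(np.linalg.norm(d)/.082,1),"roll deg",round(dr,1),"fingers",round(1-2*w/93,3),"| fix",{k:int(x) for k,x in Fx.items()},"theta %.2f"%th,"guard0 %.0f"%min(guardclear(M,T,w,0).values()))
        pos=g;cur=Mw;rr=rho+flip
E
for f in "" --flip; do python3 w.py -33 -20 3 15 45 120  -33 -20 3 15 45 0  -33 -20 3 43 45 0  -58 -20 61 22 45 0  -58 -20 61 22 0 0  -46 -10 61 15 0 0  9 40 79 18 0 0 $f; done
```

```text
t 7.68 p [1.1129 0.054  0.3879] F [0.5 0.4 0.8] w 93.0 q [-0.01  1.15  0.07  0.36  1.1  -1.24] alpha 39.23 az 23.47
alpha 39.2 beta 42.7 rho -45.7 T press mm [ 199.5 -532.4  387.9]
-> (-33.0, -20.0, 3.0, 15.0, 45.0, 120.0) T [-210.  199.  224.] g [ 0.278 -0.025  0.224] IK [-0.41 -0.83  2.5   0.76  1.01 -1.46] cost 0.002144 
   units [ 1.2661 -0.5087 -1.0282] n>= 20.8 roll deg 25.7 fingers 0.935 | fix {'lo': 83, 'up': 95, 'body': 81} theta -0.00 guard0 91
-> (-33.0, -20.0, 3.0, 15.0, 45.0, 0.0) T [-141.  136.  148.] g [0.363 0.012 0.148] IK [-0.17 -0.57  2.5   0.84  0.62 -1.49] cost 0.000319 
   units [-0.    0.    0.24] n>= 2.9 roll deg 0.0 fingers 0.935 | fix {'lo': 3, 'up': 15, 'body': 5} theta -0.00 guard0 3
t 7.68 p [1.1129 0.054  0.3879] F [0.5 0.4 0.8] w 93.0 q [-0.01  1.15  0.07  0.36  1.1  -1.24] alpha 39.23 az 23.47
alpha 39.2 beta 42.7 rho -45.7 T press mm [ 199.5 -532.4  387.9]
-> (-33.0, -20.0, 3.0, 15.0, 45.0, 120.0) T [-210.  199.  224.] g [ 0.278 -0.025  0.224] IK [ 0.29 -0.83  2.5  -0.5   0.61 -2.97] cost 0.017689 
   units [ 1.2661 -0.5087 -1.0282] n>= 20.8 roll deg 
[... 419 characters left out ...]
frame(al,be,rho);T=place(M,w,xb,yc,zm)-back*M[:,2];g=o+W@T/1e3
                         ~~~~~^^^^^^^^^^^^^^
  File "geo.py", line 25, in place
    k=P[P[:,2]+T[2]<33];i=k[:,0].argmax();T[0]=xb-k[i,0];T[1]=yc-k[i,1]
                          ~~~~~~~~~~~~~^^
ValueError: attempt to get argmax of an empty sequence
Traceback (most recent call last):
  File "w.py", line 23, in <module>
    M=frame(al,be,rho);T=place(M,w,xb,yc,zm)-back*M[:,2];g=o+W@T/1e3
                         ~~~~~^^^^^^^^^^^^^^
  File "geo.py", line 25, in place
    k=P[P[:,2]+T[2]<33];i=k[:,0].argmax();T[0]=xb-k[i,0];T[1]=yc-k[i,1]
                          ~~~~~~~~~~~~~^^
ValueError: attempt to get argmax of an empty sequence
```

All stages are reachable at the present orientation if I enter on the far side of the block (yc≈-42). I'll check clearances to the block too, then move to the pre-entry point.

```bash
cat > b.py <<'E'
from geo import *
AL,BE=39.2,42.7
B=((-53,-20,12),(-13,20,38.5))
def bc(M,T,w):return {n:round(min(sdf(grid(*b,st=4)@M.T+T,*B).min(),sdf((grid(*B,st=4)-T)@M,*b).min()),1) for n,b in grip(w).items()}
def rep(tag,M,T,w):
    th,o=support(M,T,w);P=grid(*grip(w)['up'],st=3)@M.T+T;k=P[P[:,0]>-24]
    print(tag,"blk",bc(M,T,w),"fix",{n:int(v) for n,v in fixclear(M,T,w).items()},"th %.2f"%th,"g0 %.1f"%min(guardclear(M,T,w,0).values()),"up x %.0f ztop under %.0f"%(P[:,0].max(),k[:,2].max() if len(k) else 0))
for rho,xb,w,zm,yc in((-20,-33,3,16,-45),(-20,-31,3,15,-48),(-10,-31,3,15,-48),(-30,-33,3,15,-48)):
    M=frame(AL,BE,rho);T=place(M,w,xb,yc,zm)
    for back in(60,30,0):rep((rho,xb,yc,back),M,T-back*M[:,2],w)
    T2=T+[0,0,28];rep("lift",M,T2,w)
    T3=place(M,61,-58,yc+5,23)
    for k in(.25,.5,.75,1):rep(("open",k),M,T2+(T3-T2)*k,3+58*k)
    for y in(15,30,yc*-1-5):rep(("y",y),M,T3+[0,y,0],61)
E
python3 b.py
```

```text
(-20, -33, -45, 60) blk {'lo': np.float64(29.5), 'up': np.float64(32.7), 'body': np.float64(93.1)} fix {'lo': 36, 'up': 50, 'body': 44} th -0.00 g0 39.0 up x -53 ztop under 0
(-20, -33, -45, 30) blk {'lo': np.float64(8.8), 'up': np.float64(15.0), 'body': np.float64(63.5)} fix {'lo': 15, 'up': 30, 'body': 25} th -0.00 g0 14.0 up x -36 ztop under 0
(-20, -33, -45, 0) blk {'lo': np.float64(8.8), 'up': np.float64(14.7), 'body': np.float64(34.5)} fix {'lo': 4, 'up': 18, 'body': 6} th -0.00 g0 2.2 up x -19 ztop under 48
lift blk {'lo': np.float64(20.7), 'up': np.float64(32.6), 'body': np.float64(53.7)} fix {'lo': 29, 'up': 43, 'body': 19} th -0.00 g0 7.1 up x -19 ztop under 76
('open', 0.25) blk {'lo': np.float64(17.4), 'up': np.float64(36.9), 'body': np.float64(54.8)} fix {'lo': 23, 'up': 47, 'body': 21} th 0.18 g0 9.0 up x -16 ztop under 85
('open', 0.5) blk {'lo': np.float64(17.3), 'up': np.float64(41.4), 'body': np.float64(55.8)} fix {'lo': 19, 'up': 45, 'body': 22} th 0.22 g0 13.5 up x -12 ztop under 95
('open', 0.75) blk {'lo': np.float64(17.9), 'up': np.float64(46.1), 'body': np.flo
[... 5587 characters left out ...]
dy': 19} th 0.28 g0 15.0 up x -4 ztop under 104
('open', 1) blk {'lo': np.float64(20.8), 'up': np.float64(43.8), 'body': np.float64(56.7)} fix {'lo': 11, 'up': 32, 'body': 20} th 0.32 g0 19.7 up x 0 ztop under 114
('y', 15) blk {'lo': np.float64(9.3), 'up': np.float64(38.1), 'body': np.float64(60.3)} fix {'lo': 4, 'up': 21, 'body': 25} th 0.32 g0 19.7 up x 0 ztop under 114
('y', 30) blk {'lo': np.float64(5.0), 'up': np.float64(37.2), 'body': np.float64(67.1)} fix {'lo': 7, 'up': 16, 'body': 31} th 0.32 g0 19.7 up x 0 ztop under 114
('y', 43) blk {'lo': np.float64(5.0), 'up': np.float64(37.2), 'body': np.float64(74.0)} fix {'lo': 11, 'up': 16, 'body': 33} th 0.32 g0 19.7 up x 0 ztop under 114
```

```bash
python3 -m creep '[{"x":0,"y":0,"z":-0.08,"roll":0.83,"fingers":0.9},{"x":0,"y":0,"z":-0.08,"roll":0.83,"fingers":0.9},{"x":0,"y":0,"z":-0.08,"roll":0.83,"fingers":0.9},{"x":0,"y":0,"z":-0.08,"roll":0.83,"fingers":0.9},{"x":0,"y":0,"z":-0.08,"roll":0.83,"fingers":0.9},{"x":0,"y":0,"z":-0.08,"roll":0,"fingers":0.9},{"x":0,"y":0,"z":-0.08,"roll":0,"fingers":0.9}]';python3 go.py .47 -.1 .45; python3 w.py -32 -25 3 15.5 -46 100 -32 -25 3 15.5 -46 0
```

```text
t: 8.27
position: [0.9332, -0.0252, 0.5517]
eef_rot: [0.3, 0.852, 0.292, 0.314]
contact_force: [0.0, 0.4, 0.5]
width: 0.547
grip_force: 0.0
t 8.27 p [ 0.9332 -0.0252  0.5517] F [0.  0.4 0.5] w 50.9 q [-0.1   0.53  0.76  0.45  1.07 -1.05] alpha 39.24 az 23.51
total [ 0.5463 -0.5406 -0.5756] rows 12 each [ 0.0455 -0.0451 -0.048 ]
t 8.27 p [ 0.9332 -0.0252  0.5517] F [0.  0.4 0.5] w 50.9 q [-0.1   0.53  0.76  0.45  1.07 -1.05] alpha 39.24 az 23.51
-> (-32.0, -25.0, 3.0, 15.5, -46.0, 100.0) T [-197.   98.  212.] g [ 0.376 -0.054  0.212] IK [-0.38 -0.66  2.45  0.84  0.84 -1.64] cost 0.0 
   units [ 0.8977 -0.8689 -0.3797] n>= 15.9 roll deg 2.7 fingers 0.935 | fix {'lo': 62, 'up': 75, 'body': 69} theta -0.00 guard0 71
-> (-32.0, -25.0, 3.0, 15.5, -46.0, 0.0) T [-140.   45.  149.] g [ 0.447 -0.024  0.149] IK [-0.23 -0.33  2.37  1.02  0.58 -1.81] cost 0.0 
   units [-0.   0.   0.2] n>= 2.4 roll deg 0.0 fingers 0.935 | fix {'lo': 3, 'up': 17, 'body': 6} theta -0.00 guard0 2
```

```bash
python3 -m creep '[{"x":0.045,"y":-0.045,"z":-0.048,"roll":0.27,"fingers":0.93},{"x":0.045,"y":-0.045,"z":-0.048,"roll":0.27,"fingers":0.93},{"x":0.045,"y":-0.045,"z":-0.048,"roll":0,"fingers":0.93},{"x":0.045,"y":-0.045,"z":-0.048,"roll":0,"fingers":0.93},{"x":0.045,"y":-0.045,"z":-0.048,"roll":0,"fingers":0.93},{"x":0.045,"y":-0.045,"z":-0.048,"roll":0,"fingers":0.93},{"x":0.045,"y":-0.045,"z":-0.048,"roll":0,"fingers":0.93},{"x":0.045,"y":-0.045,"z":-0.048,"roll":0,"fingers":0.93},{"x":0.045,"y":-0.045,"z":-0.048,"roll":0,"fingers":0.93},{"x":0.045,"y":-0.045,"z":-0.048,"roll":0,"fingers":0.93},{"x":0.045,"y":-0.045,"z":-0.048,"roll":0,"fingers":0.93},{"x":0.045,"y":-0.045,"z":-0.048,"roll":0,"fingers":0.93}]'; python3 w.py -32 -25 3 15.5 -46 80 -32 -25 3 15.5 -46 0
```

```text
t: 9.27
position: [0.4766, -0.0873, 0.4555]
eef_rot: [0.318, 0.846, 0.298, 0.308]
contact_force: [-0.0, -0.0, 1.0]
width: 0.037
grip_force: 0.0
t 9.27 p [ 0.4766 -0.0873  0.4555] F [-0. -0.  1.] w 3.4 q [-0.36 -0.48  1.95  0.67  1.07 -1.36] alpha 39.26 az 23.49
-> (-32.0, -25.0, 3.0, 15.5, -46.0, 80.0) T [-185.   87.  200.] g [ 0.391 -0.048  0.2  ] IK [-0.35 -0.6   2.44  0.86  0.78 -1.67] cost 0.0 
   units [ 0.3307 -0.3703  0.2259] n>= 6.7 roll deg 0.3 fingers 0.935 | fix {'lo': 50, 'up': 63, 'body': 56} theta -0.00 guard0 54
-> (-32.0, -25.0, 3.0, 15.5, -46.0, 0.0) T [-140.   45.  149.] g [ 0.447 -0.023  0.149] IK [-0.23 -0.33  2.37  1.01  0.58 -1.81] cost 0.0 
   units [-0.   -0.    0.16] n>= 2.0 roll deg 0.0 fingers 0.935 | fix {'lo': 3, 'up': 17, 'body': 6} theta -0.00 guard0 2
```

```bash
python3 -m creep '[{"x":0.047,"y":-0.053,"z":0.032,"roll":0,"fingers":0.93},{"x":0.047,"y":-0.053,"z":0.032,"roll":0,"fingers":0.93},{"x":0.047,"y":-0.053,"z":0.032,"roll":0,"fingers":0.93},{"x":0.047,"y":-0.053,"z":0.032,"roll":0,"fingers":0.93},{"x":0.047,"y":-0.053,"z":0.032,"roll":0,"fingers":0.93},{"x":0.047,"y":-0.053,"z":0.032,"roll":0,"fingers":0.93},{"x":0.047,"y":-0.053,"z":0.032,"roll":0,"fingers":0.93}]'; python3 w.py -32 -25 3 15.5 -46 30 -32 -25 3 15.5 -46 0
python3 - <<'E'
from bench import *
import cv2,numpy as np
a=grab_frame("scene")["pixels"][200:340,220:420];b=grab_frame("top")["pixels"][130:300,180:380];c=grab_frame("wrist");np.savez("wr1.npz",**c)
im=np.vstack([np.hstack([cv2.resize(a,(400,290)),cv2.resize(b,(400,290))]),np.hstack([cv2.resize(c["pixels"],(400,300)),np.zeros((300,400,3),np.uint8)])])
cv2.imwrite("pics/pre.png",im[:,:,::-1])
E
```

```text
t: 9.85
position: [0.391, -0.0491, 0.1996]
eef_rot: [0.318, 0.846, 0.298, 0.308]
contact_force: [1.1, -0.3, 0.7]
width: 0.033
grip_force: 0.0
t 9.85 p [ 0.391  -0.0491  0.1996] F [ 1.1 -0.3  0.7] w 3.1 q [-0.35 -0.59  2.44  0.86  0.78 -1.67] alpha 39.26 az 23.41
-> (-32.0, -25.0, 3.0, 15.5, -46.0, 30.0) T [-157.   61.  168.] g [ 0.426 -0.033  0.168] IK [-0.27 -0.43  2.4   0.94  0.64 -1.74] cost 0.0 
   units [0.0024 0.0011 0.1   ] n>= 1.2 roll deg 0.4 fingers 0.935 | fix {'lo': 15, 'up': 30, 'body': 25} theta -0.00 guard0 12
-> (-32.0, -25.0, 3.0, 15.5, -46.0, 0.0) T [-140.   45.  149.] g [ 0.447 -0.023  0.149] IK [-0.23 -0.34  2.37  1.01  0.58 -1.81] cost 0.0 
   units [0.   0.   0.06] n>= 0.7 roll deg 0.0 fingers 0.935 | fix {'lo': 3, 'up': 17, 'body': 6} theta -0.00 guard0 2
```

View pics/pre.png

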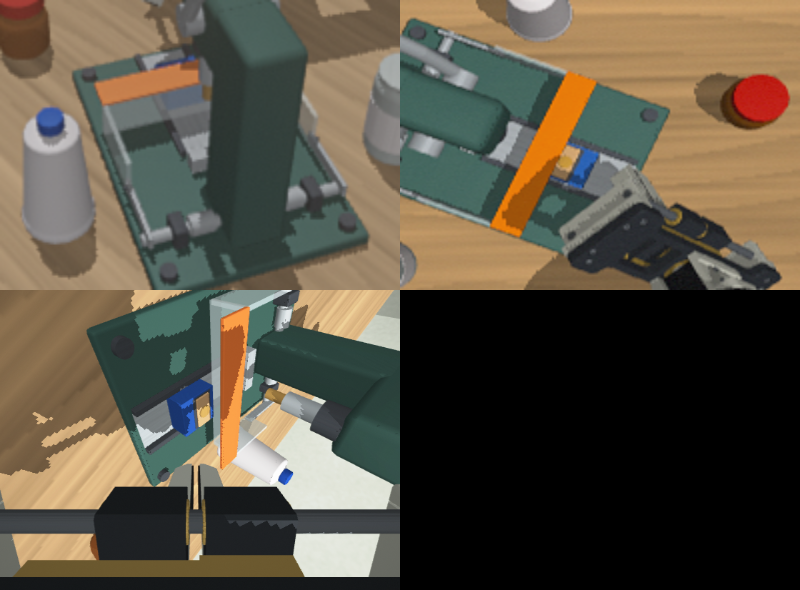

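The composite shows the gripper in front of the press, with the slim closed fingertips at about (195,470) in the wrist view aimed past the block toward the ledge. The block and guard are untouched. I'll use the wrist depth to check the ledge position and the real fingertip shape.

Run:
```python
from h import *
from w import *
s,a=st()
f=dict(np.load("wr1.npz"));D=f["depth"];v,u=np.nonzero(D>0);d=D[v,u]
pc=np.c_[(np.c_[u,v,np.ones(len(u))]@np.linalg.inv(f["mtx"]).T)*d[:,None],np.ones(len(u))]@f["mount"].T
tool=pc[:,:3];press=((tool@a.T+s["position"]-o)@W)*1e3
h=cv2.cvtColor(f["pixels"],cv2.COLOR_RGB2HSV)[v,u]
m=(h[:,0]>7)&(h[:,0]<19)&(h[:,1]>150)&(h[:,2]>90)&(abs(press[:,2]-54)<12)&(abs(press[:,0]+10)<30)
print("ledge",m.sum(),np.percentile(press[m],[1,50,99],axis=0).round(1).tolist())
for y in(-70,-30,10):
    k=m&(abs(press[:,1]-y)<6);print(y,k.sum(),np.percentile(press[k],[2,98],axis=0).round(1).tolist() if k.sum() else 0)
m=(h[:,0]>105)&(h[:,0]<125)&(h[:,1]>130)&(abs(press[:,1])<30)&(press[:,2]<45)&(press[:,0]<20)&(press[:,0]>-80);print("blue",m.sum(),np.percentile(press[m],[1,50,99],axis=0).round(1).tolist())
t=tool*1e3
for z in range(100,200,8):
    k=(abs(t[:,2]-z)<4)&(abs(t[:,0])<25)&(abs(t[:,1])<45)
    if k.sum()>3:print(z,k.sum(),"x",t[k,0].min().round(1),t[k,0].max().round(1),"y",t[k,1].min().round(1),t[k,1].max().round(1))
```

```text
t 10.0 p [ 0.3913 -0.0492  0.1997] F [ 0.5 -0.1  0.6] w 3.4 q [-0.35 -0.59  2.43  0.86  0.78 -1.67] alpha 39.42 az 23.61
ledge 6518 [[-23.3, -81.4, 56.8], [-11.6, 35.1, 59.6], [4.3, 83.0, 60.5]]
-70 207 [[-23.3, -75.7, 57.0], [3.2, -64.4, 60.7]]
-30 295 [[-23.1, -35.7, 57.9], [3.8, -24.2, 60.5]]
10 428 [[-23.1, 4.2, 57.4], [3.8, 15.8, 60.3]]
blue 2629 [[-52.5, -20.0, 18.2], [-45.2, 11.7, 34.1], [-13.1, 19.1, 38.8]]
100 35 x 1.6 7.8 y -3.6 2.7
108 37 x -6.3 1.2 y -3.6 2.7
116 36 x -9.6 -3.3 y -3.6 2.7
124 26 x -3.6 8.1 y -3.6 2.7
132 119 x 6.5 9.7 y -4.7 3.8
140 141 x 6.8 9.5 y -5.0 4.1
148 385 x -8.4 9.8 y -18.0 17.0
156 551 x -4.6 9.8 y -17.6 16.9
164 418 x 6.7 9.6 y -17.1 16.3
172 345 x 6.9 9.5 y -16.6 15.7
180 241 x 6.6 9.4 y -16.1 14.8
188 41 x 6.7 9.3 y -8.5 8.2
```

The press position agrees within about 1 mm in plan, and the fingertips are slightly slimmer than modelled, which helps. Sliding in under the ledge now.

```bash
python3 -m creep '[{"x":0.001,"y":0,"z":0.03,"roll":0,"fingers":0.93},{"x":0.001,"y":0,"z":0.03,"roll":0,"fingers":0.93},{"x":0,"y":0,"z":0.03,"roll":0,"fingers":0.93},{"x":0,"y":0,"z":0.03,"roll":0,"fingers":0.93},{"x":0,"y":0,"z":0.02,"roll":0,"fingers":0.93},{"x":0,"y":0,"z":0.018,"roll":0,"fingers":0.93},{"x":0,"y":0,"z":0,"roll":0,"fingers":0.93}]'; python3 w.py -32 -25 3 15.5 -46 0  -24 -25 3 43 -46 0
python3 - <<'E'
from bench import *
import cv2,numpy as np
c=grab_frame("wrist");cv2.imwrite("pics/in.png",cv2.resize(c["pixels"][:,100:420],(640,560))[60:,:,::-1][:500])
E
```

```text
t: 10.58
position: [0.4496, -0.0244, 0.1523]
eef_rot: [0.318, 0.846, 0.299, 0.308]
contact_force: [-0.4, -0.7, 0.7]
width: 0.04
grip_force: 0.0
t 10.58 p [ 0.4496 -0.0244  0.1523] F [-0.4 -0.7  0.7] w 3.7 q [-0.23 -0.33  2.36  1.01  0.58 -1.81] alpha 39.21 az 23.53
-> (-32.0, -25.0, 3.0, 15.5, -46.0, 0.0) T [-140.   45.  149.] g [ 0.447 -0.024  0.149] IK [-0.23 -0.33  2.37  1.02  0.58 -1.81] cost 0.0 
   units [ 0.0062 -0.0054  0.0015] n>= 0.1 roll deg 0.3 fingers 0.935 | fix {'lo': 3, 'up': 17, 'body': 6} theta -0.00 guard0 2
-> (-24.0, -25.0, 3.0, 43.0, -46.0, 0.0) T [-132.   45.  176.] g [ 0.451 -0.016  0.176] IK [-0.21 -0.38  2.35  0.93  0.6  -1.7 ] cost 0.0 
   units [-0.0113  0.0499 -0.0257] n>= 0.7 roll deg 0.0 fingers 0.935 | fix {'lo': 29, 'up': 41, 'body': 8} theta 0.18 guard0 0
```

View pics/in.png

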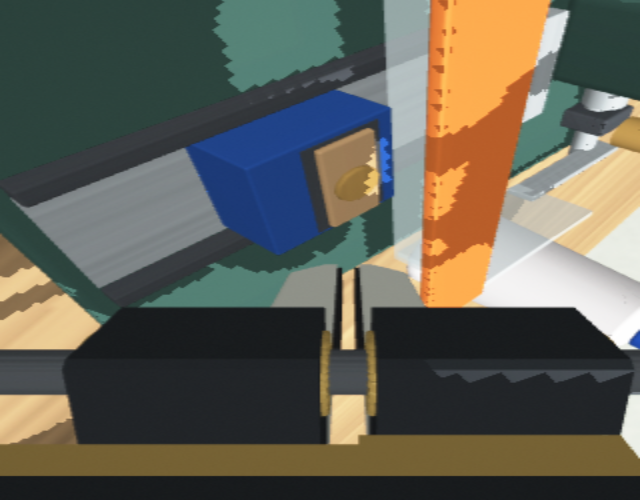

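The picture shows the upper (right) fingertip at about (415,290), just at the ledge's outer edge, with no force yet. It sits 3 mm high, so I'll go a little lower and further in.

```bash
python3 w.py -27 -25 2 14 -47 0  -20 -25 2 42 -47 0 | grep -A1 -- "->"
```

```text
-> (-27.0, -25.0, 2.0, 14.0, -47.0, 0.0) T [-135.   44.  147.] g [ 0.45  -0.02   0.147] IK [-0.22 -0.32  2.37  1.02  0.57 -1.81] cost 0.0 
   units [ 0.009  -0.0006  0.0112] n>= 0.2 roll deg 0.3 fingers 0.957 | fix {'lo': 2, 'up': 15, 'body': 4} theta -0.00 guard0 0
-> (-20.0, -25.0, 2.0, 42.0, -47.0, 0.0) T [-128.   44.  175.] g [ 0.453 -0.013  0.175] IK [-0.2  -0.37  2.35  0.93  0.59 -1.69] cost 0.0 
   units [-0.0125  0.0492 -0.0274] n>= 0.7 roll deg 0.0 fingers 0.957 | fix {'lo': 29, 'up': 40, 'body': 5} theta 0.20 guard0 -2
```

```bash
python3 -m creep '[{"x":0.006,"y":-0.003,"z":0.003,"roll":0,"fingers":0.95},{"x":0.003,"y":0.002,"z":0.008,"roll":0,"fingers":0.95},{"x":0,"y":0,"z":0,"roll":0,"fingers":0.95}]'; python3 -m creep '[{"x":-0.0025,"y":0.01,"z":-0.0055,"roll":0,"fingers":0.95},{"x":-0.0025,"y":0.01,"z":-0.0055,"roll":0,"fingers":0.95},{"x":-0.0025,"y":0.01,"z":-0.0055,"roll":0,"fingers":0.95},{"x":-0.0025,"y":0.01,"z":-0.0055,"roll":0,"fingers":0.95},{"x":-0.0025,"y":0.01,"z":-0.0055,"roll":0,"fingers":0.95},{"x":0,"y":0,"z":0,"roll":0,"fingers":0.95}]';python3 w.py -20 -25 2 42 -47 0
cat > meas.py <<'E'
import sys
from h import *
from w import *
s,a=st();f=grab_frame("wrist")
D=f["depth"];v,u=np.nonzero(D>0);d=D[v,u]
pc=np.c_[(np.c_[u,v,np.ones(len(u))]@np.linalg.inv(f["mtx"]).T)*d[:,None],np.ones(len(u))]@f["mount"].T
press=((pc[:,:3]@a.T+s["position"]-o)@W)*1e3
h=cv2.cvtColor(f["pixels"],cv2.COLOR_RGB2HSV)[v,u]
m=(h[:,0]>7)&(h[:,0]<19)&(h[:,1]>150)&(h[:,2]>90)&(press[:,2]>45)&(press[:,2]<130)&(abs(press[:,0])<40)&(abs(press[:,1])<88)
print("ledge",m.sum(),np.percentile(press[m],[2,50,98],axis=0).round(1).tolist())
if m.sum()>50: # outer top edge r=(-144,36); angle by edge height (bias ~+3.5)
    e=press[m];x0=np.percentile(e[:,0],2);z0=np.median(e[e[:,0]<x0+3][:,2])-3.5;print("theta~",round(float(np.arctan2(z0-20,120-x0)-np.arctan2(36,144)),3))
m=(h[:,0]>105)&(h[:,0]<125)&(h[:,1]>130)&(abs(press[:,1])<30)&(press[:,2]<45)&(press[:,0]<60)&(press[:,0]>-80)
if m.sum():print("blue",m.sum(),np.percentile(press[m],[1,50,99],axis=0).round(1).tolist())
if len(sys.argv)>1:cv2.imwrite(sys.argv[1],f["pixels"][:,:,::-1])
E
python3 meas.py pics/lift.png
```

```text
t: 10.88
position: [0.4484, -0.0196, 0.1451]
eef_rot: [0.318, 0.846, 0.298, 0.307]
contact_force: [0.6, -0.3, -0.1]
width: 0.023
grip_force: 0.0
t: 11.38
position: [0.4514, -0.0128, 0.1743]
eef_rot: [0.318, 0.846, 0.298, 0.308]
contact_force: [-0.6, -0.9, -0.9]
width: 0.027
grip_force: 1.1
t 11.38 p [ 0.4514 -0.0128  0.1743] F [-0.6 -0.9 -0.9] w 2.5 q [-0.2  -0.37  2.35  0.93  0.59 -1.69] alpha 39.27 az 23.53
-> (-20.0, -25.0, 2.0, 42.0, -47.0, 0.0) T [-128.   44.  175.] g [ 0.453 -0.013  0.175] IK [-0.2  -0.37  2.35  0.93  0.59 -1.69] cost 0.0 
   units [-0.0032  0.0018  0.0009] n>= 0.0 roll deg 0.3 fingers 0.957 | fix {'lo': 29, 'up': 40, 'body': 5} theta 0.20 guard0 -2
t 11.38 p [ 0.4514 -0.0128  0.1743] F [-0.6 -0.9 -0.9] w 2.5 q [-0.2  -0.37  2.35  0.93  0.59 -1.69] alpha 39.27 az 23.53Traceback (most recent call last):
  File "meas.py", line 4, in <module>
    s,a=st();f=grab_frame("wrist")
               ^^^^^^^^^^
NameError: name 'grab_frame' is not defined
```

```bash
sed -i '1a from bench import grab_frame' meas.py; python3 meas.py pics/lift.png;python3 w.py -34 -25 31 28 -44 0  -52 -25 61 23 -44 0
```

```text
t 11.38 p [ 0.4514 -0.0128  0.1743] F [-0.6 -0.9 -0.9] w 2.5 q [-0.2  -0.37  2.35  0.93  0.59 -1.69] alpha 39.27 az 23.53
ledge 11086 [[-16.6, -60.8, 72.7], [-6.6, 39.3, 74.9], [10.0, 73.1, 76.8]]
theta~ 0.12
blue 5452 [[-52.5, -17.4, 14.3], [-43.2, 16.4, 32.1], [-13.2, 21.7, 34.4]]
t 11.43 p [ 0.4513 -0.0129  0.1736] F [-0.9 -3.2 -0.7] w 2.2 q [-0.2  -0.37  2.35  0.93  0.59 -1.7 ] alpha 39.3 az 23.54
-> (-34.0, -25.0, 31.0, 28.0, -44.0, 0.0) T [-132.   46.  171.] g [ 0.45  -0.016  0.171] IK [-0.21 -0.37  2.35  0.94  0.59 -1.71] cost 0.0 
   units [-0.0012 -0.0079 -0.001 ] n>= 0.1 roll deg 0.3 fingers 0.333 | fix {'lo': 16, 'up': 35, 'body': 8} theta 0.26 guard0 6
-> (-52.0, -25.0, 61.0, 23.0, -44.0, 0.0) T [-139.   45.  177.] g [ 0.448 -0.023  0.177] IK [-0.23 -0.39  2.35  0.93  0.62 -1.71] cost 0.0 
   units [-0.0118 -0.0025 -0.0142] n>= 0.2 roll deg 0.0 fingers -0.312 | fix {'lo': 11, 'up': 34, 'body': 16} theta 0.36 guard0 22
```

View pics/lift.png

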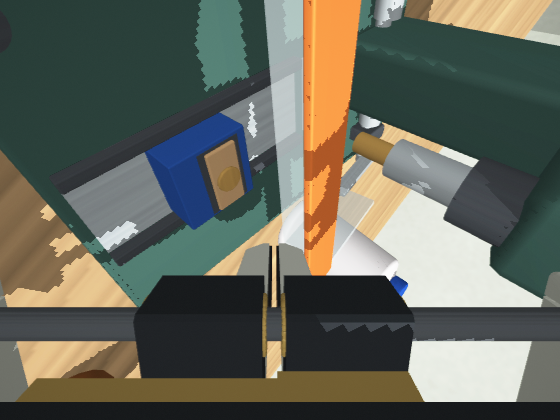

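The wrist image shows the ledge lifted off the block and resting on the upper fingertip at about (290,255), with the guard at θ≈0.14 and the block still in place. Now I'll open the fingers so the upper one lifts further while the lower drops behind the block's line.

```bash
python3 -m creep '[{"x":0,"y":-0.001,"z":0,"roll":0,"fingers":0.65},{"x":0,"y":-0.001,"z":0,"roll":0,"fingers":0.5},{"x":0,"y":-0.001,"z":0,"roll":0,"fingers":0.35},{"x":0,"y":0,"z":0,"roll":0,"fingers":0.3},{"x":0,"y":0,"z":0,"roll":0,"fingers":0.3}]'; python3 meas.py; python3 w.py -55 -25 66 23 -44 0 -56 -25 66 23 0 0
```

```text
t: 11.85
position: [0.4505, -0.014, 0.1715]
eef_rot: [0.318, 0.846, 0.298, 0.307]
contact_force: [-2.8, -4.0, -0.4]
width: 0.324
grip_force: 1.8
t 11.85 p [ 0.4505 -0.014   0.1715] F [-2.8 -4.  -0.4] w 30.1 q [-0.2  -0.37  2.35  0.93  0.59 -1.7 ] alpha 39.38 az 23.56
ledge 8342 [[-11.9, -51.5, 81.6], [-4.9, 43.1, 85.4], [14.8, 74.3, 87.6]]
theta~ 0.2
blue 5503 [[-52.5, -17.5, 14.3], [-43.3, 16.4, 31.8], [-13.2, 21.7, 34.4]]
t 11.9 p [ 0.4505 -0.014   0.1716] F [-2.8 -3.4 -0.2] w 31.4 q [-0.2  -0.37  2.35  0.93  0.59 -1.7 ] alpha 39.37 az 23.57
-> (-55.0, -25.0, 66.0, 23.0, -44.0, 0.0) T [-141.   44.  179.] g [ 0.448 -0.024  0.179] IK [-0.23 -0.39  2.35  0.92  0.62 -1.7 ] cost 0.0 
   units [-0.0164 -0.0047 -0.0193] n>= 0.3 roll deg 0.2 fingers -0.419 | fix {'lo': 11, 'up': 34, 'body': 17} theta 0.38 guard0 26
-> (-56.0, -25.0, 66.0, 23.0, 0.0, 0.0) T [-142.   88.  179.] g [ 0.407 -0.007  0.179] IK [-0.21 -0.53  2.44  0.86  0.64 -1.61] cost 0.0 
   units [ 0.0738 -0.0083 -0.0472] n>= 1.1 roll deg 0.0 fingers -0.419 | fix {'lo': 11, 'up': 13, 'body': 32} theta 0.36 guard0 26
```

```bash
python3 -m creep '[{"x":-0.0033,"y":-0.001,"z":-0.004,"roll":0,"fingers":0.15},{"x":-0.0033,"y":-0.001,"z":-0.004,"roll":0,"fingers":0},{"x":-0.0033,"y":-0.001,"z":-0.004,"roll":0,"fingers":-0.15},{"x":-0.0033,"y":-0.001,"z":-0.004,"roll":0,"fingers":-0.28},{"x":-0.0033,"y":-0.001,"z":-0.004,"roll":0,"fingers":-0.4},{"x":0,"y":0,"z":0,"roll":0,"fingers":-0.4},{"x":0,"y":0,"z":0,"roll":0,"fingers":-0.4}]'; python3 meas.py pics/open.png; python3 w.py -57 -25 66 23 0 0
```

```text
t: 12.48
position: [0.4477, -0.0248, 0.1795]
eef_rot: [0.318, 0.846, 0.298, 0.307]
contact_force: [-5.6, -5.2, 1.6]
width: 0.696
grip_force: 3.5
t 12.48 p [ 0.4477 -0.0248  0.1795] F [-5.6 -5.2  1.6] w 64.8 q [-0.23 -0.39  2.35  0.92  0.62 -1.7 ] alpha 39.32 az 23.49
ledge 4248 [[-5.6, -45.3, 91.5], [-3.8, 38.3, 97.4], [19.9, 69.4, 99.3]]
theta~ 0.29
blue 5098 [[-52.5, -17.6, 14.1], [-44.1, 14.8, 31.8], [-13.1, 21.6, 34.4]]
t 12.53 p [ 0.4477 -0.0248  0.1794] F [-4.8 -5.   2.1] w 64.8 q [-0.23 -0.39  2.35  0.92  0.62 -1.7 ] alpha 39.32 az 23.49
-> (-57.0, -25.0, 66.0, 23.0, 0.0, 0.0) T [-142.   89.  179.] g [ 0.407 -0.008  0.179] IK [-0.22 -0.53  2.44  0.86  0.64 -1.61] cost 0.0 
   units [ 0.0743 -0.0098 -0.0472] n>= 1.1 roll deg 0.3 fingers -0.419 | fix {'lo': 11, 'up': 14, 'body': 33} theta 0.36 guard0 26
```

View pics/open.png

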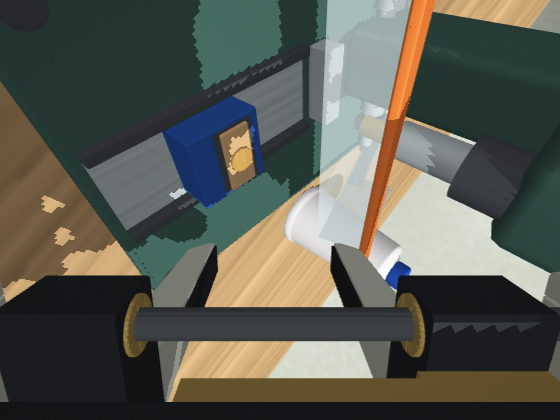

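The guard is held up at θ≈0.3 by the upper (right) finger at about (345,255). The lower finger at (205,265) is free, and the block at (210,150) hasn't moved. Stepping sideways behind the block.

```bash
python3 -m creep '[{"x":0.0124,"y":-0.0016,"z":-0.0079,"roll":0,"fingers":-0.42},{"x":0.0124,"y":-0.0016,"z":-0.0079,"roll":0,"fingers":-0.42},{"x":0.0124,"y":-0.0016,"z":-0.0079,"roll":0,"fingers":-0.42},{"x":0.0124,"y":-0.0016,"z":-0.0079,"roll":0,"fingers":-0.42},{"x":0.0124,"y":-0.0016,"z":-0.0079,"roll":0,"fingers":-0.42},{"x":0.0124,"y":-0.0016,"z":-0.0079,"roll":0,"fingers":-0.42},{"x":0,"y":0,"z":0,"roll":0,"fingers":-0.42}]'; python3 meas.py pics/side.png; python3 w.py -55 -20 66 16 0 0 -46 -10 66 16 0 0
```

```text
t: 13.12
position: [0.4058, -0.0078, 0.1788]
eef_rot: [0.318, 0.846, 0.298, 0.307]
contact_force: [-8.5, -5.6, 1.9]
width: 0.71
grip_force: 4.0
t 13.12 p [ 0.4058 -0.0078  0.1788] F [-8.5 -5.6  1.9] w 66.1 q [-0.21 -0.53  2.44  0.86  0.64 -1.61] alpha 39.32 az 23.53
ledge 2725 [[-6.3, -8.9, 89.6], [-3.8, 60.9, 95.4], [19.7, 85.8, 97.7]]
theta~ 0.278
blue 3219 [[-52.5, -17.1, 14.4], [-42.8, 18.6, 30.4], [-13.1, 21.8, 34.2]]
t 13.17 p [ 0.4061 -0.0079  0.1788] F [-7.6 -4.6  2.5] w 66.0 q [-0.21 -0.53  2.44  0.86  0.64 -1.62] alpha 39.32 az 23.55
-> (-55.0, -20.0, 66.0, 16.0, 0.0, 0.0) T [-142.   86.  173.] g [ 0.409 -0.009  0.173] IK [-0.22 -0.51  2.44  0.88  0.63 -1.55] cost 0.0 
   units [-0.0011 -0.0082  0.0111] n>= 0.2 roll deg 5.3 fingers -0.419 | fix {'lo': 4, 'up': 16, 'body': 29} theta 0.34 guard0 21
-> (-46.0, -10.0, 66.0, 16.0, 0.0, 0.0) T [-137.   82.  173.] g [ 0.415 -0.006  0.173] IK [-0.2  -0.5   2.43  0.88  0.62 -1.37] cost 0.0 
   units [-0.003   0.0093  0.0095] n>= 0.2 roll deg 10.0 fingers -0.419 | fix {'lo': 4, 'up': 17, 'body': 21} theta 0.36 guard0 24
```

View pics/side.png

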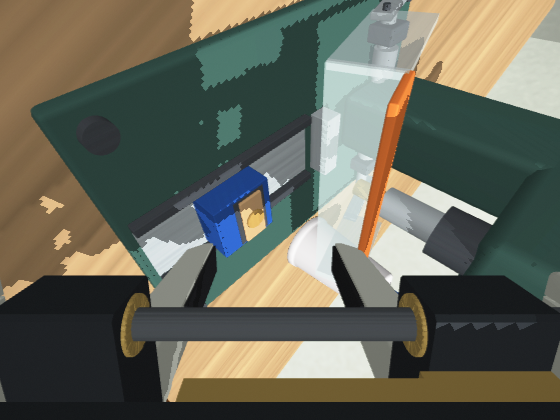

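The lower fingertip at (205,255) is now right behind the block's rear face, and the guard is still up. Next, the push sequence.

```bash
python3 w.py -55 -20 66 14 0 0  -46 -8 66 14 0 0  -34 8 66 14 0 0  -22 20 66 15 0 0  -10 30 68 16 0 0  2 38 78 17 0 0  9 40 80 17 0 0
```

```text
t 13.17 p [ 0.4061 -0.0079  0.1788] F [-7.6 -4.6  2.5] w 66.0 q [-0.21 -0.53  2.44  0.86  0.64 -1.62] alpha 39.32 az 23.55
-> (-55.0, -20.0, 66.0, 14.0, 0.0, 0.0) T [-142.   86.  171.] g [ 0.409 -0.009  0.171] IK [-0.22 -0.51  2.44  0.89  0.63 -1.56] cost 0.0 
   units [ 0.0002 -0.011   0.0136] n>= 0.2 roll deg 5.3 fingers -0.419 | fix {'lo': 2, 'up': 16, 'body': 27} theta 0.32 guard0 19
-> (-46.0, -8.0, 66.0, 14.0, 0.0, 0.0) T [-138.   81.  171.] g [ 0.415 -0.007  0.171] IK [-0.21 -0.49  2.43  0.89  0.62 -1.35] cost 0.0 
   units [-0.0052  0.0085  0.0094] n>= 0.2 roll deg 12.0 fingers -0.419 | fix {'lo': 2, 'up': 20, 'body': 22} theta 0.34 guard0 22
-> (-34.0, 8.0, 66.0, 14.0, 0.0, 0.0) T [-133.   75.  171.] g [ 0.423 -0.005  0.171] IK [-0.2  -0.47  2.41  0.89  0.6  -1.07] cost 0.0 
   units [-0.0034  0.0091  0.0116] n>= 0.2 roll deg 16.0 fingers -0.419 | fix {'lo': 2, 'up': 33, 'body': 24} theta 0.32 guard0 22
-> (-22.0, 20.0, 66.0, 15.0, 0.0, 0.0) T [-127.   72.  172.] g [ 0.428 -0.001  0.172] IK [-0.18 -0.45  2.4   0.89  0.59 -0.86] cost 0.0 
   units [0.0048 0.0083 0.0103] n>= 0
[... 171 characters left out ...]
1] IK [-0.16 -0.43  2.39  0.89  0.57 -0.67] cost 0.0 
   units [0.0085 0.006  0.0113] n>= 0.2 roll deg 10.0 fingers -0.462 | fix {'lo': 4, 'up': 41, 'body': 17} theta 0.30 guard0 2
-> (2.0, 38.0, 78.0, 17.0, 0.0, 0.0) T [-113.   50.  173.] g [0.454 0.003 0.173] IK [-0.16 -0.37  2.35  0.91  0.56 -0.55] cost 0.0 
   units [-0.0032  0.0308  0.0255] n>= 0.5 roll deg 8.0 fingers -0.677 | fix {'lo': 5, 'up': 57, 'body': 21} theta 0.32 guard0 -5
-> (9.0, 40.0, 80.0, 17.0, 0.0, 0.0) T [-107.   49.  173.] g [0.457 0.008 0.173] IK [-0.14 -0.36  2.34  0.91  0.54 -0.51] cost 0.0 
   units [0.0078 0.0011 0.0076] n>= 0.1 roll deg 2.0 fingers -0.72 | fix {'lo': 5, 'up': 57, 'body': 21} theta 0.34 guard0 -7
```

```bash
python3 -m creep '[{"x":0,"y":-0.004,"z":0.005,"roll":0.35,"fingers":-0.42},{"x":0,"y":-0.004,"z":0.005,"roll":0.35,"fingers":-0.42},{"x":0,"y":-0.003,"z":0.004,"roll":0.35,"fingers":-0.42},{"x":0,"y":0,"z":0,"roll":0,"fingers":-0.42}]'; python3 w.py -46 -8 66 14 0 0
```

```text
t: 13.5
position: [0.4094, -0.0092, 0.1699]
eef_rot: [0.357, 0.83, 0.312, 0.292]
contact_force: [0.8, -2.5, -1.7]
width: 0.71
grip_force: 1.2
t 13.5 p [ 0.4094 -0.0092  0.1699] F [ 0.8 -2.5 -1.7] w 66.0 q [-0.21 -0.5   2.44  0.89  0.62 -1.56] alpha 39.37 az 23.56
-> (-46.0, -8.0, 66.0, 14.0, 0.0, 0.0) T [-138.   81.  171.] g [ 0.416 -0.007  0.171] IK [-0.21 -0.49  2.43  0.89  0.62 -1.35] cost 0.0 
   units [-0.005   0.0095  0.0079] n>= 0.2 roll deg 11.9 fingers -0.419 | fix {'lo': 2, 'up': 20, 'body': 22} theta 0.34 guard0 22
```

```bash
python3 -m creep '[{"x":-0.0012,"y":0.0024,"z":0.002,"roll":0.6,"fingers":-0.42},{"x":-0.0012,"y":0.0024,"z":0.002,"roll":0.6,"fingers":-0.42},{"x":-0.0012,"y":0.0024,"z":0.002,"roll":0.6,"fingers":-0.42},{"x":-0.0012,"y":0.0024,"z":0.002,"roll":0.6,"fingers":-0.42},{"x":0,"y":0,"z":0,"roll":0,"fingers":-0.42}]'; python3 meas.py; python3 w.py -34 8 66 14 0 0
```

```text
t: 13.92
position: [0.4159, -0.0075, 0.1719]
eef_rot: [0.442, 0.788, 0.341, 0.258]
contact_force: [-1.3, -3.3, -0.0]
width: 0.709
grip_force: 1.6
t 13.92 p [ 0.4159 -0.0075  0.1719] F [-1.3 -3.3 -0. ] w 65.9 q [-0.21 -0.49  2.42  0.89  0.62 -1.34] alpha 39.35 az 23.56
ledge 6364 [[-6.8, -50.3, 88.6], [1.9, 53.4, 93.8], [19.3, 85.6, 96.5]]
theta~ 0.27
blue 3399 [[-46.3, -17.5, 15.5], [-36.0, 18.4, 32.2], [-7.0, 21.8, 34.3]]
t 13.97 p [ 0.4158 -0.0075  0.1719] F [ 0.9 -3.8 -1.5] w 65.8 q [-0.21 -0.49  2.42  0.89  0.62 -1.35] alpha 39.34 az 23.54
-> (-34.0, 8.0, 66.0, 14.0, 0.0, 0.0) T [-133.   75.  171.] g [ 0.423 -0.005  0.171] IK [-0.2  -0.47  2.41  0.89  0.6  -1.07] cost 0.0 
   units [-0.0026  0.0081  0.012 ] n>= 0.2 roll deg 16.1 fingers -0.419 | fix {'lo': 2, 'up': 33, 'body': 24} theta 0.32 guard0 22
```

The block is at -46.3 mm as planned and the guard at about 0.28. Continuing.

```bash
python3 -m creep '[{"x":-0.0007,"y":0.002,"z":0.003,"roll":0.8,"fingers":-0.42},{"x":-0.0007,"y":0.002,"z":0.003,"roll":0.8,"fingers":-0.42},{"x":-0.0007,"y":0.002,"z":0.003,"roll":0.8,"fingers":-0.42},{"x":-0.0007,"y":0.002,"z":0.003,"roll":0.8,"fingers":-0.42},{"x":0,"y":0,"z":0,"roll":0,"fingers":-0.42}]'; python3 meas.py; python3 w.py -22 18 68 14.5 0 0
```

```text
t: 14.38
position: [0.4229, -0.0058, 0.1711]
eef_rot: [0.547, 0.719, 0.373, 0.209]
contact_force: [0.1, -3.4, -1.0]
width: 0.708
grip_force: 1.6
t 14.38 p [ 0.4229 -0.0058  0.1711] F [ 0.1 -3.4 -1. ] w 65.9 q [-0.2  -0.46  2.41  0.89  0.6  -1.07] alpha 39.35 az 23.56
ledge 11907 [[-9.0, -68.5, 85.0], [1.8, 47.9, 89.4], [17.6, 85.2, 92.3]]
theta~ 0.24
blue 3372 [[-34.3, -17.3, 15.6], [-24.2, 15.8, 32.8], [5.2, 22.1, 34.5]]
t 14.43 p [ 0.4228 -0.0058  0.1711] F [ 0.6 -3.1 -0.4] w 66.1 q [-0.2  -0.46  2.41  0.89  0.6  -1.08] alpha 39.34 az 23.54
-> (-22.0, 18.0, 68.0, 14.5, 0.0, 0.0) T [-126.   72.  172.] g [0.429 0.    0.172] IK [-0.18 -0.45  2.4   0.89  0.59 -0.89] cost 0.0 
   units [0.0076 0.0106 0.0111] n>= 0.2 roll deg 10.1 fingers -0.462 | fix {'lo': 2, 'up': 36, 'body': 23} theta 0.32 guard0 13
```

```bash
for S in "-22 16 72 14.5 0 0" "-22 18 74 14.5 0 0" "-22 18 72 14.5 0 0"; do python3 w.py $S -10 27 76 15 0 0 | grep -A1 -- "->"; done
```

```text
-> (-22.0, 16.0, 72.0, 14.5, 0.0, 0.0) T [-124.   71.  174.] g [0.43  0.001 0.174] IK [-0.17 -0.45  2.4   0.88  0.58 -0.91] cost 0.0 
   units [0.0092 0.0151 0.0115] n>= 0.3 roll deg 8.1 fingers -0.548 | fix {'lo': 2, 'up': 35, 'body': 25} theta 0.36 guard0 13
-> (-10.0, 27.0, 76.0, 15.0, 0.0, 0.0) T [-118.   67.  174.] g [0.437 0.005 0.174] IK [-0.16 -0.43  2.39  0.88  0.57 -0.71] cost 0.0 
   units [0.0052 0.0084 0.0116] n>= 0.2 roll deg 11.0 fingers -0.634 | fix {'lo': 3, 'up': 41, 'body': 19} theta 0.36 guard0 3
-> (-22.0, 18.0, 74.0, 14.5, 0.0, 0.0) T [-125.   70.  174.] g [0.431 0.    0.174] IK [-0.18 -0.45  2.4   0.89  0.59 -0.88] cost 0.0 
   units [0.0065 0.0165 0.0111] n>= 0.3 roll deg 10.1 fingers -0.591 | fix {'lo': 2, 'up': 38, 'body': 25} theta 0.36 guard0 13
-> (-10.0, 27.0, 76.0, 15.0, 0.0, 0.0) T [-118.   67.  174.] g [0.437 0.005 0.174] IK [-0.16 -0.43  2.39  0.88  0.57 -0.71] cost 0.0 
   units [0.0079 0.0063 0.0119] n>= 0.2 roll deg 9.0 fingers -0.634 | fix {'lo': 3, 'up': 41, 'body': 19} theta 0.36 guard0 3
-> (-22.0, 18.0, 72.0, 14.5, 0.0, 0.0) T [-125.   70.  174.] g [0.43  0.    0.174] IK [-0.18 -0.45  2.4   0.89  0.59 -0.88] cost 0.0 
   units [0.0069 0.0146 0.0111] n>= 0.2 roll deg 10.1 fingers -0.548 | fix {'lo': 2, 'up': 37, 'body': 24} theta 0.36 guard0 13
-> (-10.0, 27.0, 76.0, 15.0, 0.0, 0.0) T [-118.   67.  174.] g [0.437 0.005 0.174] IK [-0.16 -0.43  2.39  0.88  0.57 -0.71] cost 0.0 
   units [0.0079 0.0083 0.0119] n>= 0.2 roll deg 9.0 fingers -0.634 | fix {'lo': 3, 'up': 41, 'body': 19} theta 0.36 guard0 3
```

```bash
python3 -m creep '[{"x":0.0023,"y":0.0038,"z":0.0029,"roll":0.4,"fingers":-0.46},{"x":0.0023,"y":0.0038,"z":0.0029,"roll":0.4,"fingers":-0.49},{"x":0.0023,"y":0.0038,"z":0.0029,"roll":0.4,"fingers":-0.52},{"x":0.0023,"y":0.0038,"z":0.0029,"roll":0.4,"fingers":-0.55},{"x":0,"y":0,"z":0,"roll":0,"fingers":-0.55}]'; python3 meas.py; python3 w.py -10 27 76 15 0 0 -1 34 84 16 6 0 9 38 86 16 6 0
```

```text
t: 14.85
position: [0.4306, 0.001, 0.174]
eef_rot: [0.595, 0.68, 0.387, 0.183]
contact_force: [-0.2, -3.0, -0.1]
width: 0.774
grip_force: 1.7
t 14.85 p [0.4306 0.001  0.174 ] F [-0.2 -3.  -0.1] w 72.0 q [-0.17 -0.44  2.39  0.88  0.58 -0.91] alpha 39.34 az 23.56
ledge 14185 [[-3.7, -70.9, 92.4], [6.6, 47.9, 97.9], [22.2, 85.0, 101.2]]
theta~ 0.311
blue 3316 [[-21.7, -17.8, 15.6], [-11.8, 14.1, 32.9], [17.8, 21.9, 34.5]]
t 14.9 p [0.4305 0.001  0.174 ] F [-0.8 -2.4  0.2] w 72.3 q [-0.17 -0.44  2.39  0.88  0.58 -0.91] alpha 39.34 az 23.56
-> (-10.0, 27.0, 76.0, 15.0, 0.0, 0.0) T [-118.   67.  174.] g [0.437 0.005 0.174] IK [-0.16 -0.43  2.39  0.89  0.57 -0.71] cost 0.0 
   units [0.0056 0.0078 0.0116] n>= 0.2 roll deg 11.2 fingers -0.634 | fix {'lo': 3, 'up': 41, 'body': 19} theta 0.36 guard0 3
-> (-1.0, 34.0, 84.0, 16.0, 6.0, 0.0) T [-113.   68.  175.] g [0.437 0.011 0.175] IK [-0.14 -0.43  2.38  0.87  0.56 -0.57] cost 0.0 
   units [0.011  0.0008 0.0022] n>= 0.1 roll deg 7.0 fingers -0.806 | fix {'lo': 3, 'up': 43, 'body': 22} theta 0.38 guard0 -4
-> (9.0, 38.0, 86.0, 16.0, 6.0, 0.0) T [-106.   53.  174.] g [0.454 0.011 0.174] IK [-0.14 -0.38  2.35  0.89  0.54 -0.52] cost 0.0 
   units [-0.0011  0.0223  0.0248] n>= 0.4 roll deg 4.0 fingers -0.849 | fix {'lo': 4, 'up': 53, 'body': 22} theta 0.38 guard0 -7
```

```bash
python3 -m creep '[{"x":0.0014,"y":0.002,"z":0.0029,"roll":0.56,"fingers":-0.57},{"x":0.0014,"y":0.002,"z":0.0029,"roll":0.56,"fingers":-0.59},{"x":0.0014,"y":0.002,"z":0.0029,"roll":0.56,"fingers":-0.61},{"x":0.0014,"y":0.002,"z":0.0029,"roll":0.56,"fingers":-0.63},{"x":0,"y":0,"z":0,"roll":0,"fingers":-0.63}]'; python3 meas.py; python3 w.py 0 34 82 16 9 0 9 38 84 16 12 0;  python3 w.py 0 32 80 15 5 0 9 36 80 15 5 0
```

```text
t: 15.32
position: [0.4368, 0.0051, 0.1737]
eef_rot: [0.659, 0.619, 0.403, 0.144]
contact_force: [-1.2, -2.3, -0.5]
width: 0.813
grip_force: 1.4
t 15.32 p [0.4368 0.0051 0.1737] F [-1.2 -2.3 -0.5] w 75.7 q [-0.16 -0.42  2.38  0.88  0.57 -0.71] alpha 39.37 az 23.58
ledge 18790 [[-4.1, -71.5, 91.5], [6.7, 46.3, 96.9], [21.9, 84.5, 100.4]]
theta~ 0.305
blue 2601 [[-9.4, -17.7, 15.2], [-2.2, 12.0, 32.8], [21.3, 21.9, 34.6]]
t 15.37 p [0.4368 0.0051 0.1737] F [-1.3 -2.7 -1.3] w 75.9 q [-0.16 -0.42  2.38  0.88  0.57 -0.71] alpha 39.36 az 23.58
-> (0.0, 34.0, 82.0, 16.0, 9.0, 0.0) T [-112.   72.  175.] g [0.434 0.013 0.175] IK [-0.14 -0.44  2.39  0.87  0.56 -0.56] cost 0.0 
   units [ 0.0164 -0.0054  0.0001] n>= 0.2 roll deg 7.0 fingers -0.763 | fix {'lo': 1, 'up': 39, 'body': 21} theta 0.36 guard0 -4
-> (9.0, 38.0, 84.0, 16.0, 12.0, 0.0) T [-106.   60.  174.] g [0.448 0.014 0.174] IK [-0.13 -0.39  2.36  0.88  0.54 -0.51] cost 0.0 
   units [-0.0004  0.0177  0.0205] n>= 0.3 roll deg 4.0 fingers -0.806 | fix {'lo': 4, 'up': 48, 'body': 21} theta 0.38 guard0 -7
t 15.37 p [0.4368 0.0051 0.1737] F [-1.3 -2.7 -1.3] w 75.9 q [-0.16 -0.42  2.38  0.88  0.57 -0.71] alpha 39.36 az 23.58
-> (0.0, 32.0, 80.0, 15.0, 5.0, 0.0) T [-111.   69.  174.] g [0.437 0.013 0.174] IK [-0.14 -0.43  2.39  0.87  0.55 -0.6 ] cost 0.0 
   units [ 0.015  -0.0024  0.0057] n>= 0.2 roll deg 5.0 fingers -0.72 | fix {'lo': 3, 'up': 39, 'body': 20} theta 0.38 guard0 -4
-> (9.0, 36.0, 80.0, 15.0, 5.0, 0.0) T [-104.   55.  172.] g [0.453 0.013 0.172] IK [-0.13 -0.38  2.35  0.89  0.54 -0.56] cost 0.0 
   units [-0.002   0.0202  0.0239] n>= 0.4 roll deg 4.0 fingers -0.72 | fix {'lo': 3, 'up': 48, 'body': 19} theta 0.38 guard0 -7
```

```bash
python3 w.py 0 32 80 15 -2 0 9 37 82 15 6 0 |grep -A1 -- "->"
```

```text
-> (0.0, 32.0, 80.0, 15.0, -2.0, 0.0) T [-111.   62.  174.] g [0.444 0.01  0.174] IK [-0.14 -0.41  2.37  0.88  0.55 -0.62] cost 0.0 
   units [0.0085 0.0077 0.013 ] n>= 0.2 roll deg 5.0 fingers -0.72 | fix {'lo': 3, 'up': 44, 'body': 20} theta 0.38 guard0 -3
-> (9.0, 37.0, 82.0, 15.0, 6.0, 0.0) T [-105.   55.  173.] g [0.453 0.012 0.173] IK [-0.13 -0.38  2.35  0.89  0.54 -0.54] cost 0.0 
   units [0.0023 0.0099 0.0154] n>= 0.2 roll deg 5.0 fingers -0.763 | fix {'lo': 3, 'up': 49, 'body': 20} theta 0.38 guard0 -7
```

```bash
python3 -m creep '[{"x":0.0021,"y":0.0019,"z":0.0033,"roll":0.25,"fingers":-0.65},{"x":0.0021,"y":0.0019,"z":0.0033,"roll":0.25,"fingers":-0.67},{"x":0.0021,"y":0.0019,"z":0.0033,"roll":0.25,"fingers":-0.69},{"x":0.0021,"y":0.0019,"z":0.0033,"roll":0.25,"fingers":-0.7},{"x":0,"y":0,"z":0,"roll":0,"fingers":-0.7}]'; python3 meas.py pics/late.png; python3 w.py 9 37 80 15 6 0 |grep -A1 -- "->"
```

```text
t: 15.78
position: [0.444, 0.0102, 0.1737]
eef_rot: [0.685, 0.589, 0.409, 0.126]
contact_force: [-0.9, -0.8, -2.0]
width: 0.852
grip_force: 1.2
t 15.78 p [0.444  0.0102 0.1737] F [-0.9 -0.8 -2. ] w 79.3 q [-0.14 -0.4   2.37  0.88  0.55 -0.61] alpha 39.36 az 23.58
ledge 22398 [[-1.7, -71.2, 94.5], [9.0, 47.2, 100.4], [24.1, 84.3, 104.2]]
theta~ 0.335
blue 2378 [[0.8, -19.6, 13.5], [7.2, 8.1, 33.0], [22.1, 20.1, 34.7]]
-> (9.0, 37.0, 80.0, 15.0, 6.0, 0.0) T [-105.   56.  172.] g [0.452 0.013 0.172] IK [-0.13 -0.38  2.36  0.9   0.54 -0.54] cost 0.0 
   units [0.0026 0.0074 0.015 ] n>= 0.2 roll deg 4.8 fingers -0.72 | fix {'lo': 3, 'up': 48, 'body': 19} theta 0.38 guard0 -7
```

View pics/late.png

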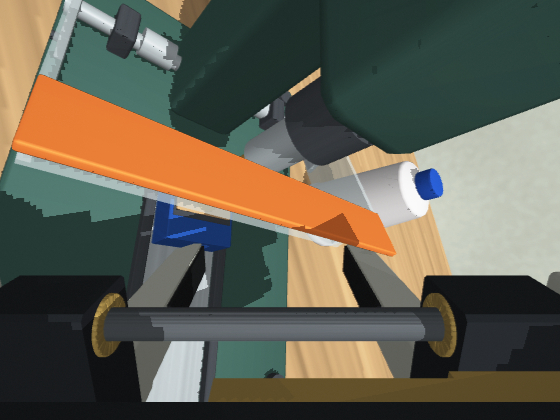

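The guard is still up at about 0.34, held by the right finger at (365,265). The lower finger at (195,250) is on the block's rear, which is now at x≈+1 mm. Last stretch.

```bash
python3 -m creep '[{"x":0.0006,"y":0.0015,"z":0.003,"roll":0.2,"fingers":-0.7},{"x":0.0006,"y":0.0015,"z":0.003,"roll":0.2,"fingers":-0.71},{"x":0.0005,"y":0.0015,"z":0.003,"roll":0.2,"fingers":-0.71},{"x":0.0005,"y":0.0015,"z":0.003,"roll":0.2,"fingers":-0.72},{"x":0.0005,"y":0.0014,"z":0.003,"roll":0.15,"fingers":-0.72},{"x":0,"y":0,"z":0,"roll":0,"fingers":-0.72}]'; python3 meas.py; python3 w.py 10.5 37 80 15 6 0 |grep -A1 -- "->"
```

```text
t: 16.33
position: [0.452, 0.0126, 0.1718]
eef_rot: [0.71, 0.56, 0.414, 0.108]
contact_force: [-0.7, -2.4, -1.5]
width: 0.862
grip_force: 1.5
t 16.33 p [0.452  0.0126 0.1718] F [-0.7 -2.4 -1.5] w 80.2 q [-0.13 -0.37  2.35  0.89  0.54 -0.54] alpha 39.37 az 23.58
ledge 24739 [[-2.1, -72.4, 93.9], [9.1, 40.7, 99.6], [23.8, 78.0, 103.5]]
theta~ 0.33
blue 1569 [[9.3, -19.8, 13.3], [12.0, 5.6, 32.9], [20.1, 19.2, 34.7]]
-> (10.5, 37.0, 80.0, 15.0, 6.0, 0.0) T [-103.   56.  172.] g [0.452 0.014 0.172] IK [-0.13 -0.38  2.35  0.89  0.54 -0.54] cost 0.0 
   units [ 0.0028 -0.0002  0.0015] n>= 0.0 roll deg -0.0 fingers -0.72 | fix {'lo': 3, 'up': 47, 'body': 19} theta 0.38 guard0 -7
```

```bash
python3 -m creep '[{"x":0.0016,"y":0,"z":0.0008,"roll":0,"fingers":-0.72},{"x":0.0016,"y":0,"z":0.0008,"roll":0,"fingers":-0.72},{"x":0,"y":0,"z":0,"roll":0,"fingers":-0.72}]'; python3 meas.py
```

```text
t: 16.63
position: [0.4525, 0.0141, 0.1721]
eef_rot: [0.709, 0.56, 0.413, 0.109]
contact_force: [-4.7, -8.5, -0.2]
width: 0.862
grip_force: 4.4
t 16.63 p [0.4525 0.0141 0.1721] F [-4.7 -8.5 -0.2] w 80.1 q [-0.13 -0.37  2.35  0.89  0.53 -0.53] alpha 39.36 az 23.49
ledge 24887 [[-1.3, -72.2, 94.8], [9.8, 40.9, 100.7], [24.5, 78.0, 104.7]]
theta~ 0.339
blue 1511 [[9.9, -19.8, 13.6], [12.6, 6.1, 33.2], [20.6, 19.2, 34.9]]
```

The force rose to about 10 N and the block stopped at x≈9.4–9.9 mm, so it is home. I'll nudge once more and check the straight draw-back.

```bash
python3 -m creep '[{"x":0.0015,"y":0,"z":0.0008,"roll":0,"fingers":-0.72},{"x":0,"y":0,"z":0,"roll":0,"fingers":-0.72}]'; python3 meas.py
python3 - <<'E'
from w import *
s,a=st();al,be,r=ori(a);M=frame(al,be,r);T=W.T@(s['position']-o)*1e3
for d in range(0,101,10):
    Td=T-[d,0,0];th,og=support(M,Td,80,tol=-1.5);g0=guardclear(M,Td,80,0);print(d,"th %.2f"%th,min(og,key=og.get),"g0",round(min(g0.values()),1),min(g0,key=g0.get),{k:int(v) for k,v in fixclear(M,Td,80).items()})
print("100mm -x units",(a.T@W@np.array([-.1,0,0])/.5).round(4),"100mm up",(a.T@np.array([0,0,.1])/.5).round(4))
E
```

```text
t: 16.85
position: [0.4527, 0.0146, 0.1722]
eef_rot: [0.709, 0.56, 0.413, 0.11]
contact_force: [-9.2, -13.8, 1.3]
width: 0.86
grip_force: 7.9
t 16.85 p [0.4527 0.0146 0.1722] F [ -9.2 -13.8   1.3] w 80.0 q [-0.13 -0.37  2.35  0.89  0.53 -0.53] alpha 39.37 az 23.44
ledge 25009 [[-1.1, -72.2, 95.1], [10.1, 40.9, 101.0], [24.7, 77.8, 105.0]]
theta~ 0.342
blue 1511 [[10.0, -20.0, 13.9], [12.8, 6.2, 33.2], [20.7, 19.2, 35.0]]
t 16.9 p [0.4527 0.0146 0.1722] F [ -9.4 -12.9   0.7] w 79.8 q [-0.13 -0.37  2.35  0.89  0.53 -0.53] alpha 39.37 az 23.44
0 th 0.36 ('up', 0) g0 -7.4 ('lo', 0) {'lo': 3, 'up': 47, 'body': 19}
10 th 0.32 ('up', 0) g0 -3.8 ('lo', 0) {'lo': 3, 'up': 54, 'body': 19}
20 th -0.00 ('lo', 0) g0 2.3 ('lo', 0) {'lo': 3, 'up': 61, 'body': 19}
30 th -0.00 ('lo', 0) g0 9.7 ('lo', 0) {'lo': 3, 'up': 63, 'body': 21}
40 th -0.00 ('lo', 0) g0 17.1 ('lo', 0) {'lo': 3, 'up': 63, 'body': 26}
50 th -0.00 ('lo', 0) g0 24.6 ('lo', 0) {'lo': 3, 'up': 63, 'body': 31}
60 th -0.00 ('lo', 0) g0 32.1 ('lo', 0) {'lo': 3, 'up': 63, 'body': 31}
70 th -0.00 ('lo', 0) g0 40.6 ('lo', 0) {'lo': 3, 'up': 63, 'body': 31}
80 th -0.00 ('lo', 0) g0 49.7 ('lo', 0) {'lo': 3, 'up': 63, 'body': 31}
90 th -0.00 ('lo', 0) g0 59.0 ('lo', 0) {'lo': 3, 'up': 63, 'body': 31}
100 th -0.00 ('lo', 0) g0 68.6 ('lo', 0) {'lo': 6, 'up': 64, 'body': 31}
100mm -x units [-0.1645  0.0069 -0.1135] 100mm up [ 0.0927  0.1237 -0.1269]
```

The force is now 16 N against the stop, with no further travel. Drawing back straight out of the lane.

```bash
python3 -m creep '[{"x":-0.033,"y":0.0014,"z":-0.0227,"roll":0,"fingers":-0.72},{"x":-0.033,"y":0.0014,"z":-0.0227,"roll":0,"fingers":-0.72},{"x":-0.033,"y":0.0014,"z":-0.0227,"roll":0,"fingers":-0.72},{"x":-0.033,"y":0.0014,"z":-0.0227,"roll":0,"fingers":-0.72},{"x":0.0185,"y":0.0247,"z":-0.0254,"roll":0,"fingers":-0.72},{"x":0.0185,"y":0.0247,"z":-0.0254,"roll":0,"fingers":-0.72},{"x":0.0185,"y":0.0247,"z":-0.0254,"roll":0,"fingers":-0.72},{"x":0.0185,"y":0.0247,"z":-0.0254,"roll":0,"fingers":-0.72},{"x":0,"y":0,"z":0,"roll":0,"fingers":-0.72},{"x":0,"y":0,"z":0,"roll":0,"fingers":-0.72}]'; python3 meas.py
python3 - <<'E'
from bench import *
import cv2,numpy as np
a=grab_frame("scene")["pixels"][170:340,200:440];b=grab_frame("top")["pixels"][100:310,100:380];c=grab_frame("wrist")["pixels"]
im=np.vstack([np.hstack([cv2.resize(a,(400,290)),cv2.resize(b,(400,290))]),np.hstack([cv2.resize(c,(400,300)),np.zeros((300,400,3),np.uint8)])])
cv2.imwrite("pics/end.png",im[:,:,::-1])
E
```

```text
t: 17.73
position: [0.4207, -0.0586, 0.2533]
eef_rot: [0.709, 0.56, 0.414, 0.11]
contact_force: [0.5, 0.2, -0.9]
width: 0.858
grip_force: 0.0
t 17.73 p [ 0.4207 -0.0586  0.2533] F [ 0.5  0.2 -0.9] w 79.8 q [-0.35 -0.55  2.32  0.81  0.83 -0.51] alpha 39.24 az 23.5
ledge 9042 [[-22.8, -77.1, 53.4], [-9.9, 27.1, 55.1], [4.3, 83.5, 56.5]]
theta~ -0.029
blue 843 [[16.3, -20.8, 16.8], [26.3, 6.4, 33.3], [49.9, 19.2, 34.9]]
```

View pics/end.png

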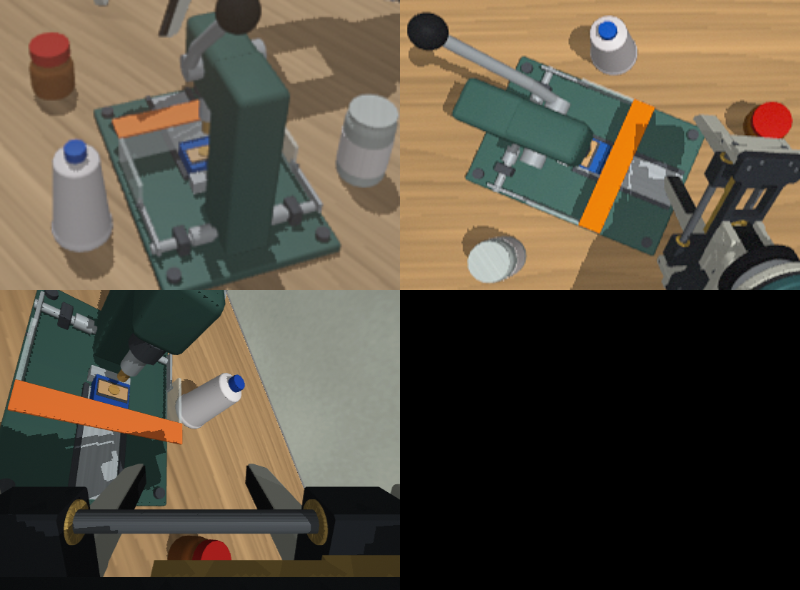

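The guard is closed (ledge top back at 55–56 mm). The block's front edge is at x≈49 mm against the back stop, under the die at (110,390) in the wrist view. The cone, jar and can are standing where they were, and the robot touches nothing.

```bash
python3 -c "
from bench import *
print(hand_in())"
```

```text
the job is handed in; nothing more can be done
None
```

The block is fully home against the back stop, the guard closed by itself behind it, the cone, jar and can were not moved, and the job was handed in at about 18 s of the 42 s allowed.

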